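# Pack the hole saws and strap the box shut

## Task

Pry the green steel box open with the blade of the blue screwdriver in the notch at its front edge, lift the lid right back, and put every hole saw that stands on the bench inside it. Then shut the lid fully, swing the yellow strap across it about its loose bolt and drop its slot over the brass bolt on the other side so that the strap lies flat. Leave the screwdriver lying in the blue tray and do not disturb the green pot, the sanding block or the steel tin.

Things in the scene. Friction and masses are not known exactly. Their poses are not given: they have to be found in the camera images.
- box: green steel box screwed to the bench, 140 x 140 mm, walls 4 mm, inside 132 x 132 mm, inner floor at z = 4 mm, rim at 78 mm; origin at the centre of its underside, +x from its front (facing the robot) to the hinge at its back, +y to its left, z up. Ears at the right and left (x 20 to 64, |y| 74 to 106 mm, tops at 84 mm) carry the bolts. The strap's wooden rest at the front right is part of it
- notch (a point): middle of the top edge of the prying notch, on the front edge of the lid, level with the lid's underside (box frame -82, 30, 78 mm). The notch is a gap 40 mm wide and 18 mm high right below the lid, through the 12 mm front rim and the wall: a blade enters it along the box's +x, 20 mm or more under the lid, and pushes up. Elsewhere the lid lies flush on the rim
- lid (a joint): lid angle in rad: 0 shut, 1.80 at its stop, just past upright. A stiff hinge holds it where it is left; 1.5 to 3 N at the front edge moves it. Plate 154 mm from hinge to front edge, 144 mm wide, 4 mm thick (underside at hinge height, top at 82.5 mm when shut), no handle. Shut it by pushing its outer face from behind, then down
- lid_hinge (a point): middle of the lid's hinge axis (box frame +72, 0, 78.5 mm); the axis runs along the box's y
- lid_edge (a point): middle of the lid's front edge, moving with the lid (154 mm from the hinge axis)
- pivot (a point): foot of the pivot bolt on the top of the right ear: 8 mm shank, a 26 mm washer and head 34 mm above the ear keep the strap on; the strap can turn, lift and tilt on it
- bolt2 (a point): foot of the brass second bolt on the top of the left ear: 8 mm in diameter, stands up 15 mm with a rounded tip, no head; 180 mm from the pivot
- strap: yellow steel strap 250 x 30 x 5 mm, 0.16 kg, loose on the pivot bolt by a 13 mm hole; origin at that hole, underside; +y along it to slot and knob. Starts parked to the front right, on the right ear and a wooden rest 84 mm high; turning it clockwise from above by 1.6 to 2 rad brings it across the lid, yaw equal to the box's. Its end must be lifted over the tip of the second bolt
- strap_slot (a point): centre of the strap's slot at its underside, 180 mm from the strap's origin; slot 13 mm wide and 28 mm long along the strap
- strap_knob (a point): middle of the black round knob that stands on the strap's free end, 216 mm from its origin: 22 mm in diameter, from the strap's upper face (17 mm below this point) to 15 mm above this point; take it from above
- screwdriver: stubby blue screwdriver lying on the bench, 139 mm long; origin at the middle of its length at its underside, blade towards its -y; handle 26 mm wide and 22 mm high from y = -10 to +70 mm, then a 6 mm round shank; 0.06 kg
- blade_tip (a point): tip of the screwdriver's flat blade, 70 mm from the origin along -y, 11 mm above the underside; the blade is 8 mm wide (level as the tool lies), 2 mm thick and 12 mm long
- tray: blue open plastic tray 130 x 220 mm, 50 mm high, fixed; inside 100 x 190 mm (long way along its y), floor at 2 mm; origin at the centre of its underside
- saw_a: grey steel hole saw of the set: a cup 54 mm in diameter and 40 mm high, standing mouth down, with a 12 mm round shank rising from its middle to 70 mm; origin at the centre of its underside, z up along the shank; 0.15 kg. Two or three of saw_a, saw_b, saw_c are present (None = absent); all three look alike
- saw_b: grey steel hole saw of the set: a cup 54 mm in diameter and 40 mm high, standing mouth down, with a 12 mm round shank rising from its middle to 70 mm; origin at the centre of its underside, z up along the shank; 0.15 kg. Two or three of saw_a, saw_b, saw_c are present (None = absent); all three look alike
- saw_c: grey steel hole saw of the set: a cup 54 mm in diameter and 40 mm high, standing mouth down, with a 12 mm round shank rising from its middle to 70 mm; origin at the centre of its underside, z up along the shank; 0.15 kg. Two or three of saw_a, saw_b, saw_c are present (None = absent); all three look alike
- green_pot: green pot with a white lid, 68 mm in diameter, 58 mm high; bystander
- sanding_block: brown sanding block 64 x 100 x 34 mm; bystander
- steel_tin: grey steel tin 78 x 118 x 64 mm; bystander
There are look-alikes about, which are no part of the job. Several things have the shape of the screwdriver; the one meant has the colours described above.

How it is judged:
On the way, in this order (a step that is already met when the one before it is completed fails the run):
1. the lid is raised (over 0.3 rad) by the blade, with the screwdriver touching it and the fingers not (value of joint lid above 0.3 rad and contact force between screwdriver and lid above 0.2 N and contact force between the fingers and box below 0.5 N), for 0.05 s.
2. the lid is right back (over 1.4 rad) (value of joint lid above 1.4 rad), for 0.2 s.
3. every hole saw is inside the box and the lid is shut (x of saw_a in the frame of box between -0.067 and 0.067 m and y of saw_a in the frame of box between -0.067 and 0.067 m and z of each of saw_a, saw_b, saw_c in the frame of box below 0.05 m and x of saw_b in the frame of box between -0.067 and 0.067 m and y of saw_b in the frame of box between -0.067 and 0.067 m and x of saw_c in the frame of box between -0.067 and 0.067 m and y of saw_c in the frame of box between -0.067 and 0.067 m and value of joint lid below 0.04 rad), for 0.2 s.
4. the strap's slot is over the second bolt and the strap lies flat (horizontal distance between strap_slot and bolt2 below 0.013 m and z of strap_slot in the frame of box below 0.088 m and z of strap_knob in the frame of box below 0.112 m and angle between the z axis of strap and the z axis of box, either way round below 0.06 rad), for 0.2 s.
At the end, for the whole second after the job is handed in: All hole saws in the box (origin between its walls, within 67 mm of its middle), lid shut (under 0.04 rad), strap slot over the brass bolt (centres within 13 mm) and strap flat on the ear (within 4 mm), screwdriver inside the tray, bystanders in place, everything released and at rest (all of step 3 and all of step 4 and x of screwdriver in the frame of tray between -0.055 and 0.055 m and y of screwdriver in the frame of tray between -0.1 and 0.1 m and z of screwdriver in the frame of tray below 0.035 m and linear speed of each of strap, screwdriver below 0.03 m/s); the robot touches nothing.
It fails at once if a bystander (green pot, sanding block, steel tin) is moved by more than 30 mm (distance of any of green_pot, sanding_block, steel_tin from where it was at the start of the episode above 0.03 m).
Of saw_a, saw_b, saw_c only 2 to 3 are there at a start; the rules pass over those that are not, and their reading is None.
At some moment in a run one of saw_a, saw_b, saw_c, screwdriver may be knocked a few centimetres aside while the robot is not near it.
Once in a run the grip may slacken for a moment while it holds something.
It also fails if it takes over 200 s, if anything falls off the work surface, if the arm or the gripper's body presses on something with over 40 N, if the wrist force passes 120 N, or if a joint passes its speed limit or range.

## Robot

A 6-joint arm with a two-finger parallel gripper is mounted at the origin on a cart in front of the work surface, level with it; the furniture and walls round the work are solid. World frame = base frame: x ahead of the robot, y to its left, z up, the work surface at z = 0. Lengths are in m, angles in rad, forces in N, time in s.
With the tool pointing down it reaches from about 0.3 to 0.875 m from the base axis. Payload 6.4 kg.
Tool frame: the origin (TCP) lies at the very end of the fingers, on their centre line; the grasp point (between the pads) lies 19 mm behind it; z points along the fingers, y is the line along which they close (so a half turn about z gives the same grasp; the last joint's range is limited). The gripper opens to 85 mm and grips with 20 to 120 N. Pads are 22 mm wide; open, the fingers measure 114 mm over their backs; the gripper's body (76 mm by 85 mm) begins 54 mm behind the grasp point. The pads swing forward as they close: fully open they stand 13 mm farther back than shut.
Start: joints at [0.896, 0.181, 1.607, -0, 1.354, -0.206], TCP at [0.26, 0.513, 0.208] pointing down, gripper open.
Joint ranges: [-2.99, 2.99], [-0.89, 2.07], [0.3, 2.58], [-1.14, 4.28], [0, 2.63], [-3.12, 3.12]. Speed limits (rad/s): [2.57, 2.57, 3.01, 3.14, 3.14, 3.14].

## Interface

Orientations are given as a unit quaternion [w, x, y, z].
In Python, from bench import ctrl, camera, calibration, order, outline_of gives the robot as it stands.
- The arm moves only by the tool move_arm, never from a script. Its argument "series" is a list that holds one entry, the list of rows, each a list of 5 numbers: the opening, from 0 (shut) to 1 (fully open), then the shift along the tool's x, y, z in mm, then the turn about the tool's z in rad. A call has exactly 10 rows; each row is the pose to reach, as a shift and turn from the pose commanded when the call began, along the tool's axes at that moment; what a row does not reach only later rows make up. A row lasts 1/12 s, in which the tool goes at most 41.7 mm and 7.16 degrees, less where a joint would pass 70% of its speed; a pose out of reach is approached as far as the arm can. A call with a gripper value outside its range is refused whole. The fingers move at their own pace and stop on an object; the grip force is fixed at half the most. Time passes only in rows, so rows that repeat a pose let the fingers close, or fill a call up. It gives the time, the measured TCP pose, the force, the opening and the grip force at its end, in the units of the state.
- ctrl.get_obs(): the state, without advancing time (a new reading comes with each control period).
- camera(name): name is "scene" or "side" or "wrist"; returns (picture, depth): 384x512x3 uint8, blue, green, red; 384x512 float32, m along the optical axis (not along the pixel's ray), 0 where there is no reading.
- calibration(name): a dict with "intrinsics" (3x3 intrinsics, pixels), "k1" (the pictures are not rectified: a ray, as slopes to the right and down, at radius r is drawn at 1 + k1 r^2 times it, then the intrinsics apply), "rvec" (rotation vector, rad) and "tvec" (3), from world to camera coordinates, as OpenCV has them. Camera axes: x right, y down, z forward; pixel columns grow to the right and rows downward; lengths in m; the calibration is good to about 2 mm. A picture is of the moment at which its call begins: read the wrist's pose just before it. calibration takes no time and is no camera call; for the wrist camera it gives the pose at the moment of the call.
- order.hand_in(): hands the job in; it is judged then, once.
Trained networks look in the newest picture that a camera, given by its name, has taken for a name from the list of things; names that differ only in an ending like _2 or _b are one class to them, and where a whole thing is asked for, a point or a joint stands for the part that bears it (a point fixed in the world has none). Each returns a list of dicts, best first, with "conf" (0 to 1); they miss things now and then, are a little off and sometimes report something else, mostly with a low value. They report only what shows in the picture. A call takes as long as a camera call. They do not tell look-alikes from the thing itself.
- outline_of(target, camera): "region" (384x512 bool, what is visible of it) and "bbox" ([centre column, centre row, width, height] in pixels, round what is visible of it).
The state is a dict: "time_s": time; "q": joint angles; "dq": joint speeds; "joint_efforts": joint torques, N m; "eef_pos": TCP position; "eef_rot": TCP orientation; "wrist_force": force on the tool from outside, world axes, zero at the start; "torque": the same for the moment, N m; "opening": opening from 0.0 (shut) to 1.0 (fully open); "grasp_force": force on a finger pad.
Only numpy, scipy, OpenCV 4.12 (cv2) and the standard library are available. Lean on these libraries where they do the work, as an engineer would, in place of code of your own. Each camera call takes 0.05 s, during which the arm holds its last target. There are 200 camera calls.

## Working session

There is one attempt and no reset: what is moved stays moved. The work goes in short steps, Python scripts to look and compute and a tool call to move; the robot and the scene stay as the last step left them, time stands still between calls to the robot, and variables do not carry over. Pictures are saved under pics/ and viewed, at most 17 in all, crops included, and the job is handed in when it is done.

Besides the shell and the picture viewer there is one more tool, called after "Request:" as a command line: name --argument value ..., lists and objects as JSON in quotes. move_arm: Moves the arm, as the interface text tells. Its arguments: {"type":"object","properties":{"series":{"type":"array","items":{"type":"array","items":{"type":"array","items":{"type":"number"}}}}},"required":["series"]}

```bash
ls; mkdir -p pics; cat > h.py <<'E'
import numpy as np, cv2
from bench import ctrl, camera, calibration, order, outline_of
def cal(n):
    c=calibration(n); K=np.array(c["intrinsics"]); R=cv2.Rodrigues(np.array(c["rvec"],float))[0]
    return K,float(c["k1"]),R,np.array(c["tvec"],float).ravel()
def pts(n,depth,uv,c=None):
    K,k1,R,t=c or cal(n); uv=np.asarray(uv,float).reshape(-1,2)
    p=cv2.undistortPoints(uv[:,None],K,np.array([k1,0,0,0,0]))[:,0]
    d=depth[np.round(uv[:,1]).astype(int),np.round(uv[:,0]).astype(int)]
    P=np.c_[p*d[:,None],d]; return (P[d>0]-t)@R
def proj(n,X,c=None):
    K,k1,R,t=c or cal(n)
    return cv2.projectPoints(np.asarray(X,float).reshape(-1,3),R,t,K,np.array([k1,0,0,0,0]))[0][:,0]
def region(n,depth,m,c=None):
    v,u=np.nonzero(m); return pts(n,depth,np.c_[u,v],c)
E
python3 - <<'E'
from h import *
for n in("scene","side"):
    im,d=camera(n); cv2.imwrite(f"pics/{n}0.png",im); np.save(f"{n}0.npy",d)
    for t in["box","strap","screwdriver","tray","saw_a","green_pot","sanding_block","steel_tin","strap_knob","bolt2"]:
        try: r=outline_of(t,n)
        except Exception as e: print(n,t,e); continue
        for o in r:
            if o["conf"]<.2: continue
            P=region(n,d,o["region"]); 
            print(n,t,round(o["conf"],2),np.round(o["bbox"]),P.shape[0],np.round(np.median(P,0),3),np.round(np.percentile(P,2,axis=0),3),np.round(np.percentile(P,98,axis=0),3),im[o["region"]].mean(0).round())
o=ctrl.get_obs(); print(o["eef_pos"],o["eef_rot"],o["time_s"])
E
```

```text
pics
scene box 0.82 [256. 213.  60.  79.] 2341 [0.543 0.002 0.082] [ 0.468 -0.128  0.006] [0.663 0.128 0.091] [ 80. 113.  92.]
scene box 0.73 [256. 220.  57.  46.] 543 [ 0.495 -0.063  0.089] [ 0.394 -0.085  0.061] [ 0.624 -0.032  0.122] [ 14. 136. 165.]
scene strap 0.67 [255. 213.  60.  77.] 2431 [0.542 0.001 0.082] [ 0.468 -0.128  0.002] [0.665 0.132 0.088] [ 80. 113.  93.]
scene screwdriver 0.72 [293. 274.  13.  36.] 206 [ 0.48  -0.244  0.019] [ 0.434 -0.301 -0.001] [ 0.51  -0.203  0.025] [128. 137.  48.]
scene screwdriver 0.66 [335. 300.  10.  14.] 93 [ 0.482 -0.395  0.02 ] [ 0.464 -0.406  0.013] [ 0.507 -0.384  0.024] [175.  96.  46.]
scene screwdriver 0.21 [340. 215.  29.  38.] 790 [ 0.734 -0.228  0.063] [ 0.698 -0.273  0.005] [ 0.82  -0.172  0.068] [143. 151. 154.]
scene tray 0.83 [206. 171.  60.  40.] 1387 [0.616 0.344 0.021] [ 0.54   0.227 -0.001] [0.669 0.438 0.052] [147.  79.  34.]
scene saw_a 0.74 [198. 208.  18.  19.] 225 [0.439 0.167 0.037] [0.419 0.15  0.002] [0.467 0.2   0.063] [107. 115. 117.]
scene saw_a 0.63 [334. 238.  19.  25.] 292 [ 0.644 -0.265  0.039] [ 0.627 -
[... 2300 characters left out ...]
03 0.408 0.032] [0.542 0.221 0.002] [0.668 0.44  0.054] [223. 105.  32.]
side steel_tin 0.61 [326. 256.  52.  42.] 1637 [ 0.757 -0.239  0.053] [ 0.699 -0.275  0.006] [ 0.825 -0.183  0.067] [196. 204. 207.]
side steel_tin 0.3 [221. 301.  51.  16.] 382 [ 0.473 -0.403  0.017] [ 0.437 -0.414  0.001] [ 0.551 -0.379  0.025] [224. 121.  54.]
side strap_knob 0.61 [237. 203.  89.  16.] 621 [ 0.502 -0.065  0.09 ] [ 0.397 -0.088  0.057] [ 0.634 -0.012  0.122] [ 14. 173. 204.]
side bolt2 0.73 [257. 211.  66.  61.] 2703 [ 0.572 -0.018  0.08 ] [ 0.479 -0.13   0.003] [0.669 0.13  0.096] [104. 147. 114.]
[0.25977345 0.51297917 0.20816712] [-4.80366395e-06  2.32246294e-01  9.72657010e-01 -1.92995453e-05] 1.1
```

```bash
python3 - <<'E'
import cv2,numpy as np
a=cv2.imread("pics/scene0.png");b=cv2.imread("pics/side0.png")
c=np.vstack([cv2.resize(a[140:330,140:420],(800,543))[:, :]])
cv2.imwrite("pics/a.png",c)
cv2.imwrite("pics/b.png",cv2.resize(b[140:330,150:430],(800,543)))
E
```

```text
(no output)
```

View pics/a.png

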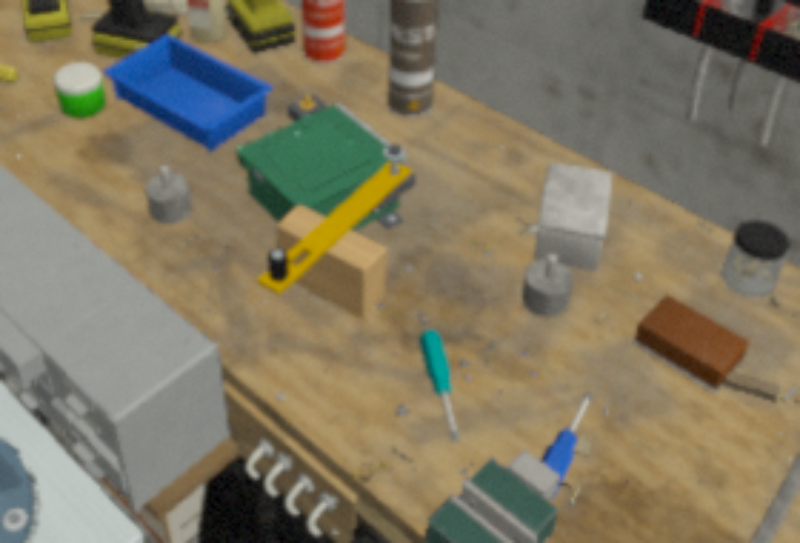

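View pics/b.png

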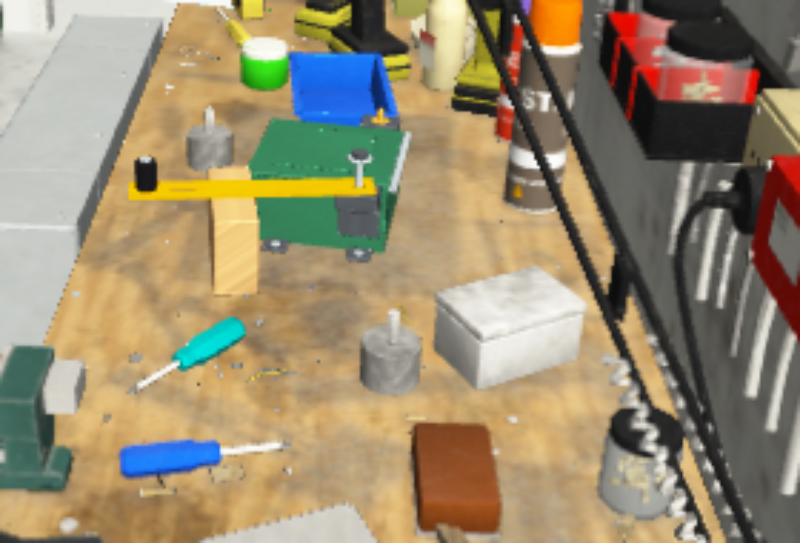

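```bash
cat > m.py <<'E'
from h import *
C=[];
for n in("scene","side"):
    im=cv2.imread(f"pics/{n}0.png"); d=np.load(f"{n}0.npy")
    v,u=np.nonzero(d>0); C.append(np.c_[pts(n,d,np.c_[u,v]),im[v,u]])
def sel(P,a,b,c,d,e,f): return P[(P[:,0]>a)&(P[:,0]<b)&(P[:,1]>c)&(P[:,1]<d)&(P[:,2]>e)&(P[:,2]<f)]
E
python3 - <<'E'
from m import *
for k,P in enumerate(C):
    print("cam",k)
    g=sel(P,.4,.75,-.2,.2,.076,.089); hs=cv2.cvtColor(g[:,None,3:].astype(np.uint8),cv2.COLOR_BGR2HSV)[:,0]
    g=g[(hs[:,0]>60)&(hs[:,0]<95)&(hs[:,1]>80)]; print("lid",len(g),np.median(g[:,2]),cv2.minAreaRect((g[:,:2]*1000).astype(np.float32)), np.percentile(g[:,:2],[1,99],axis=0).round(3).tolist())
    y=sel(P,.3,.75,-.2,.15,.05,.13); hs=cv2.cvtColor(y[:,None,3:].astype(np.uint8),cv2.COLOR_BGR2HSV)[:,0]
    s=y[(hs[:,0]>20)&(hs[:,0]<32)&(hs[:,1]>200)&(y[:,2]<.097)]; print("strap",len(s),cv2.minAreaRect((s[:,:2]*1000).astype(np.float32)),np.median(s[:,2]))
    kb=sel(P,.35,.46,-.13,-.0,.095,.14); print("knob",len(kb),np.median(kb[:,:3],0),kb[:,2].max())
    pv=sel(P,.55,.75,-.14,-.04,.1,.14); print("pivothead",len(pv),np.median(pv[:,:3],0))
    b=sel(P,.55,.75,.04,.14,.088,.11); print("bolt2",len(b),np.median(b[:,:3],0) if len(b) else 0)
    w=sel(P,.35,.7,-.17,.05,.01,.08); print("rest")
    hs=cv2.cvtColor(w[:,None,3:].astype(np.uint8),cv2.COLOR_BGR2HSV)[:,0]
    w=w[(hs[:,0]>8)&(hs[:,0]<22)&(hs[:,1]>80)]; print(len(w),np.percentile(w[:,:3],[2,98],axis=0).round(3).tolist())
    sd=sel(P,.35,.65,-.5,-.33,.004,.03); hs=cv2.cvtColor(sd[:,None,3:].astype(np.uint8),cv2.COLOR_BGR2HSV)[:,0]
    hd=sd[(hs[:,0]>105)&(hs[:,0]<122)&(hs[:,1]>120)]; print("handle",len(hd),cv2.minAreaRect((hd[:,:2]*1000).astype(np.float32)),np.percentile(hd[:,:3],[2,98],axis=0).round(3).tolist())
    sh=sel(P,.52,.62,-.46,-.34,.006,.03); print("shaft",len(sh)); 
    if len(sh): print(cv2.minAreaRect((sh[:,:2]*1000).astype(np.float32)))
    for c in((.445,.172),(.652,-.263)):
        s=sel(P,c[0]-.045,c[0]+.045,c[1]-.045,c[1]+.045,.05,.078); print("shank",len(s),np.median(s[:,:3],0).round(4),s[:,2].max())
    vz=sel(P,.25,.6,-.6,-.25,.035,.3); print("vise",len(vz),np.percentile(vz[:,:3],[1,99],axis=0).round(3).tolist() if len(vz) else 0)
    bk=sel(P,.66,1.0,-.2,.2,.02,.4);  print("back",len(bk),np.percentile(bk[:,:3],[1,10,50],axis=0).round(3).tolist())
    t=sel(P,.45,.8,.15,.5,.046,.06); hs=cv2.cvtColor(t[:,None,3:].astype(np.uint8),cv2.COLOR_BGR2HSV)[:,0]
    t=t[(hs[:,0]>105)&(hs[:,0]<122)]; print("tray",cv2.minAreaRect((t[:,:2]*1000).astype(np.float32)))
E
```

```text
cam 0
lid 1065 0.08308686980195097 ((587.1459350585938, 49.02373504638672), (147.25234985351562, 152.05752563476562), 81.58924865722656) [[0.51, -0.022], [0.664, 0.118]]
strap 440 ((513.4850463867188, -53.47877502441406), (249.40460205078125, 45.4405632019043), 7.35913610458374) 0.08898312649849377
knob 67 [ 0.40371418 -0.07859731  0.11563287] 0.12524939793214462
pivothead 35 [ 0.62006014 -0.04868287  0.12101838]
bolt2 9 [0.64631529 0.12852919 0.09059406]
rest
431 [[0.465, -0.129, 0.011], [0.522, -0.014, 0.079]]
handle 104 ((484.623046875, -394.76898193359375), (50.505271911621094, 22.588241577148438), 12.839269638061523) [[0.464, -0.409, 0.012], [0.508, -0.385, 0.024]]
shaft 27
((545.2222290039062, -379.64794921875), (49.25825500488281, 6.384960651397705), 12.325284957885742)
shank 17 [0.4433 0.1759 0.0646] 0.07347883472090827
shank 21 [ 0.6524 -0.2605  0.0628] 0.07325640989847867
vise 1710 [[0.256, -0.452, 0.04], [0.407, -0.381, 0.105]]
back 8874 [[0.728, -0.197, 0.025], [0.824, -0.167, 0.065], [0.911, -0.014, 0.227]]
tray ((601.5115966796875, 355.9947509765625), (133.5411987304687
[... 484 characters left out ...]
.13107022 0.09291287]
rest
363 [[0.471, -0.132, 0.013], [0.526, -0.053, 0.078]]
handle 338 ((474.5557861328125, -399.8532409667969), (80.37189483642578, 23.57430648803711), 11.12116527557373) [[0.437, -0.415, 0.007], [0.511, -0.386, 0.025]]
shaft 54
((543.0446166992188, -385.0964660644531), (55.027099609375, 21.356204986572266), 26.459346771240234)
shank 21 [0.448  0.1746 0.0625] 0.07225954806950624
shank 40 [ 0.6533 -0.2616  0.0634] 0.07379509420263611
vise 2043 [[0.261, -0.453, 0.036], [0.408, -0.38, 0.105]]
back 3991 [[0.664, -0.197, 0.027], [0.805, -0.162, 0.052], [0.909, 0.06, 0.151]]
tray ((609.14501953125, 355.947509765625), (145.41529846191406, 277.9402770996094), 2.2950265407562256)
```

```bash
cat >> h.py <<'E'
def quat2R(q):
    from scipy.spatial.transform import Rotation as Ro
    return Ro.from_quat([q[1],q[2],q[3],q[0]]).as_matrix()
O=np.array([.594,.0475]); YAW=-.152
def bx(x,y): # box frame mm -> world
    c,s=np.cos(YAW),np.sin(YAW); return O+np.array([[c,-s],[s,c]])@np.array([x,y])/1000
def plan(wps,p=None,R=None):
    """wps: (x,y,z,toolydeg) ; prints shifts from current pose (mm) & turn"""
    o=ctrl.get_obs(); R=quat2R(o["eef_rot"]) if R is None else R; p=np.array(o["eef_pos"]) if p is None else p
    a0=np.degrees(np.arctan2(R[1,1],R[0,1]))
    for w in wps:
        s=R.T@(np.array(w[:3])-p)*1000
        t=-((w[3]-a0+90)%180-90)
        print("shift",s.round(1),"turn",round(np.radians(t),3))
def st():
    o=ctrl.get_obs(); R=quat2R(o["eef_rot"])
    print("t",o["time_s"],"p",np.round(o["eef_pos"],4),"ydeg",np.degrees(np.arctan2(R[1,1],R[0,1])).round(2),"zax",R[:,2].round(3),"F",np.round(o["wrist_force"],2),"op",round(float(o["opening"]),3),"g",o["grasp_force"],"q",np.round(o["q"],2))
E
python3 -c "
from h import *
st(); plan([(.45,.05,.2,102),(.497,-.395,.15,102),(.497,-.395,.004,102)]); print(bx(-82,30))"
```

```text
t 1.1 p [0.2598 0.513  0.2082] ydeg 63.14 zax [-0. -0. -1.] F [ 0.06 -1.24  0.13] op 0.998 g 0.0 q [ 0.9   0.18  1.61 -0.    1.35 -0.21]
shift [-378.9 -327.1    8.2] turn -0.678
shift [-621.9 -702.9   58.2] turn -0.678
shift [-621.9 -702.8  204.2] turn -0.678
[0.5174879  0.08957017]
```

Request:
move_arm --series '[[[1, -379, -327, 8, -0.68], [1, -379, -327, 8, -0.68], [1, -379, -327, 8, -0.68], [1, -379, -327, 8, -0.68], [1, -379, -327, 8, -0.68], [1, -379, -327, 8, -0.68], [1, -379, -327, 8, -0.68], [1, -379, -327, 8, -0.68], [1, -379, -327, 8, -0.68], [1, -379, -327, 8, -0.68]]]'

```text
time_s: 1.93
eef_pos: [0.4097, 0.1485, 0.2023]
eef_rot: [0.001, -0.106, 0.994, 0.0]
wrist_force: [1.0, 0.2, -0.8]
opening: 1.002
grasp_force: 0.0
```

```bash
python3 -c "
from h import *
st(); plan([(.497,-.395,.15,102),(.497,-.395,.004,102)])"
```

```text
t 1.9333 p [0.4097 0.1485 0.2023] ydeg 102.12 zax [ 0.001  0.    -1.   ] F [ 1.05  0.21 -0.81] op 1.002 g 0.0 q [ 0.07 -0.14  1.95  0.    1.33 -1.71]
shift [  28.8 -549.7   52.4] turn 0.002
shift [  28.9 -549.7  198.4] turn 0.002
```

Request:
move_arm --series '[[[1, 29, -540, 50, 0], [1, 29, -540, 50, 0], [1, 29, -540, 50, 0], [1, 29, -540, 50, 0], [1, 29, -540, 50, 0], [1, 29, -540, 50, 0], [1, 29, -540, 50, 0], [1, 29, -540, 50, 0], [1, 29, -540, 50, 0], [1, 29, -540, 50, 0]]]'

```text
time_s: 2.77
eef_pos: [0.4743, -0.2618, 0.1636]
eef_rot: [0.0, -0.105, 0.994, -0.0]
wrist_force: [1.3, -0.7, -0.1]
opening: 1.0
grasp_force: 0.0
```

```bash
python3 -c "
from h import *
st(); plan([(.497,-.395,.12,102),(.497,-.395,.004,102)])"
```

```text
t 2.7667 p [ 0.4743 -0.2618  0.1636] ydeg 102.07 zax [ 0. -0. -1.] F [ 1.29 -0.72 -0.11] op 1.0 g 0.0 q [-0.72  0.15  1.74  0.    1.25 -2.51]
shift [   5.7 -135.    43.6] turn 0.001
shift [   5.7 -135.   159.6] turn 0.001
```

Request:
move_arm --series '[[[1, 6, -125, 35, 0], [1, 6, -125, 35, 0], [1, 6, -125, 35, 0], [1, 6, -125, 35, 0], [1, 6, -125, 35, 0], [1, 6, -125, 35, 0], [1, 6, -125, 35, 0], [1, 6, -125, 35, 0], [1, 6, -125, 35, 0], [1, 6, -125, 35, 0]]]'

```text
time_s: 3.6
eef_pos: [0.4952, -0.3821, 0.1296]
eef_rot: [0.0, -0.106, 0.994, -0.0]
wrist_force: [0.8, -1.1, 0.4]
opening: 1.0
grasp_force: 0.0
```

```bash
python3 -c "
from h import *
st(); c=cal('wrist'); im,d=camera('wrist'); cv2.imwrite('pics/w1.png',im)
v,u=np.nonzero(d>0); P=pts('wrist',d,np.c_[u,v],c); hs=cv2.cvtColor(im,cv2.COLOR_BGR2HSV)[v,u]
m=(hs[:,0]>105)&(hs[:,0]<122)&(hs[:,1]>120)&(P[:,2]>.005)&(P[:,2]<.03)
print(m.sum(),cv2.minAreaRect((P[m][:,:2]*1000).astype(np.float32)),P[m].min(0),P[m].max(0))
m=(P[:,2]>.008)&(P[:,2]<.02)&(P[:,0]>.515)&(P[:,0]<.62)&(abs(P[:,1]+.39)<.06); print(m.sum(),cv2.minAreaRect((P[m][:,:2]*1000).astype(np.float32)))
plan([(.497,-.395,.12,102),(.497,-.395,.004,102)])"
```

```text
t 3.6 p [ 0.4952 -0.3821  0.1296] ydeg 102.18 zax [ 0.001 -0.001 -1.   ] F [ 0.77 -1.06  0.42] op 1.0 g 0.0 q [-0.85  0.37  1.54  0.    1.23 -2.63]
2688 ((473.5965270996094, -395.7171325683594), (78.99120330810547, 25.65718650817871), 13.253890037536621) [ 0.43352596 -0.41540647  0.00960052] [ 0.51316385 -0.37742253  0.02431153]
395 ((542.0345458984375, -378.9479675292969), (56.207462310791016, 6.572876930236816), 13.300766944885254)
shift [  0.8 -12.8   9.4] turn 0.003
shift [  0.9 -12.7 125.4] turn 0.003
```

View pics/w1.png

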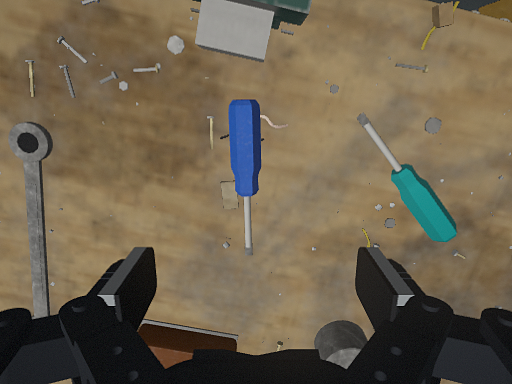

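Request:
move_arm --series '[[[1, 0, -8, 20, -0.02], [0.7, 0, -8, 60, -0.02], [0.7, 0, -8, 95, -0.02], [0.7, 0, -8, 115, -0.02], [0.7, 0, -8, 125, -0.02], [0.7, 0, -8, 125, -0.02], [0, 0, -8, 125, -0.02], [0, 0, -8, 125, -0.02], [0, 0, -8, 125, -0.02], [0, 0, -8, 125, -0.02]]]'

```text
time_s: 4.48
eef_pos: [0.4974, -0.3918, 0.0056]
eef_rot: [0.001, -0.115, 0.993, -0.001]
wrist_force: [0.2, 0.3, 0.4]
opening: 0.136
grasp_force: 0.0
```

```bash
python3 -c "
from h import *
st()"
```

```text
t 4.4833 p [ 0.4974 -0.3918  0.0056] ydeg 103.25 zax [ 0.002 -0.002 -1.   ] F [0.2  0.26 0.41] op 0.136 g 0.0 q [-0.85  0.54  1.58  0.    1.02 -2.66]
```

Request:
move_arm --series '[[[0, 0, 0, 0, 0], [0, 0, 0, 0, 0], [0, 0, 0, 0, 0], [0, 0, 0, 0, 0], [0, 0, 0, 0, 0], [0, 0, 0, 0, 0], [0, 0, 0, 0, 0], [0, 0, 0, 0, 0], [0, 0, 0, 0, 0], [0, 0, 0, 0, 0]]]'

```text
time_s: 5.32
eef_pos: [0.4964, -0.3908, 0.0036]
eef_rot: [-0.0, -0.115, 0.993, 0.0]
wrist_force: [-0.5, -0.5, 0.7]
opening: -0.003
grasp_force: 0.0
```

```bash
python3 -c "
from h import *
st(); im,d=camera('wrist'); cv2.imwrite('pics/w2.png',im)"
```

```text
t 5.3167 p [ 0.4964 -0.3908  0.0036] ydeg 103.25 zax [-0.  0. -1.] F [-0.52 -0.54  0.69] op -0.003 g 0.0 q [-0.85  0.55  1.58 -0.    1.02 -2.66]
```

View pics/w2.png

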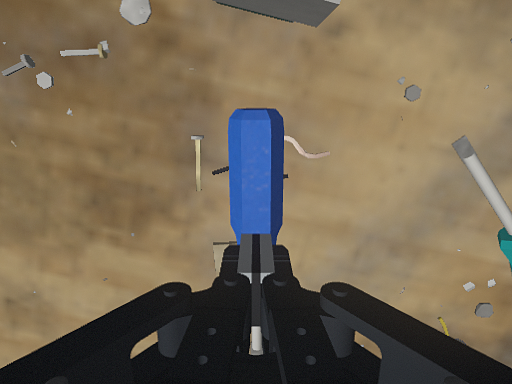

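```bash
cat > sd.py <<'E'
from h import *
def meas(n):
    c=cal(n); im,d=camera(n)
    v,u=np.nonzero(d>0); P=pts(n,d,np.c_[u,v],c); hs=cv2.cvtColor(im,cv2.COLOR_BGR2HSV)[v,u]
    m=(hs[:,0]>105)&(hs[:,0]<122)&(hs[:,1]>120)&(P[:,2]>.005)&(P[:,2]<.03)&(P[:,1]<-.3)
    print(n,m.sum(),cv2.minAreaRect((P[m][:,:2]*1000).astype(np.float32)),np.percentile(P[m],[1,99],axis=0).round(4).tolist())
    return im
if __name__=="__main__":
    for n in("wrist","side"): im=meas(n)
E
python3 sd.py
```

```text
wrist 6680 ((467.02978515625, -397.1786804199219), (66.79119873046875, 25.9171085357666), 13.45515251159668) [[0.4346, -0.414, 0.011], [0.4939, -0.3814, 0.0234]]
side 328 ((473.67791748046875, -400.1139221191406), (78.97373962402344, 23.086181640625), 12.990655899047852) [[0.4361, -0.4159, 0.0064], [0.5116, -0.3877, 0.0261]]
```

```bash
python3 -c "
from h import *
c=cal('wrist'); im,d=camera('wrist'); 
for r in (225,232,238,244,250,256,262,268,275,290,310,340,350):
  print(r,[ (cc,*(pts('wrist',d,[[cc,r]],c)*1000).round().ravel().astype(int)) for cc in (230,244,256,268,284)])
print(proj('wrist',[ctrl.get_obs()['eef_pos']],c))
o=ctrl.get_obs(); print(o['opening'],o['grasp_force'])
"
```

```text
225 [(230, np.int64(498), np.int64(-404), np.int64(-1)), (244, np.int64(487), np.int64(-398), np.int64(21)), (256, np.int64(485), np.int64(-393), np.int64(23)), (268, np.int64(484), np.int64(-387), np.int64(22)), (284, np.int64(491), np.int64(-376), np.int64(0))]
232 [(230, np.int64(502), np.int64(-403), np.int64(0)), (244, np.int64(490), np.int64(-397), np.int64(22)), (256, np.int64(489), np.int64(-392), np.int64(22)), (268, np.int64(488), np.int64(-386), np.int64(22)), (284, np.int64(495), np.int64(-375), np.int64(-1))]
238 [(230, np.int64(505), np.int64(-403), np.int64(1)), (244, np.int64(487), np.int64(-398), np.int64(35)), (256, np.int64(486), np.int64(-393), np.int64(36)), (268, np.int64(485), np.int64(-388), np.int64(35)), (284, np.int64(498), np.int64(-374), np.int64(0))]
244 [(230, np.int64(492), np.int64(-403), np.int64(34)), (244, np.int64(487), np.int64(-397), np.int64(41)), (256, np.int64(486), np.int64(-393), np.int64(41)), (268, np.int64(485), np.int64(-388), np.int64(41)), (284, np.int64(501), np.int64(-373), np.int64(1))]
250 [(230, np.int64(492), np.int64(-402), np.
[... 1697 characters left out ...]
64(65)), (268, np.int64(485), np.int64(-389), np.int64(86)), (284, np.int64(478), np.int64(-387), np.int64(93))]
340 [(230, np.int64(481), np.int64(-400), np.int64(105)), (244, np.int64(504), np.int64(-392), np.int64(76)), (256, np.int64(555), np.int64(-376), np.int64(14)), (268, np.int64(503), np.int64(-384), np.int64(75)), (284, np.int64(479), np.int64(-388), np.int64(104))]
350 [(230, np.int64(481), np.int64(-400), np.int64(108)), (244, np.int64(506), np.int64(-392), np.int64(79)), (256, np.int64(563), np.int64(-374), np.int64(12)), (268, np.int64(504), np.int64(-384), np.int64(79)), (284, np.int64(479), np.int64(-388), np.int64(106))]
[[254.85562591 231.12582663]]
0.00029793758183217 0.0
```

```bash
python3 -c "
from h import *
im,d=camera('side'); c=cal('side')
uv=proj('side',[ctrl.get_obs()['eef_pos']],c); print(uv)
u,v=uv[0].astype(int); cv2.imwrite('pics/s2.png',cv2.resize(im[v-60:v+30,u-60:u+60],(800,600),interpolation=cv2.INTER_NEAREST))
for r in range(v-24,v+6,2): print(r,pts('side',d,[[u,r]],c).round(3), im[r,u])
"
```

```text
[[219.62436173 301.89422712]]
277 [[ 0.503 -0.45   0.117]] [68 62 57]
279 [[ 0.503 -0.448  0.111]] [33 30 27]
281 [[ 0.502 -0.439  0.099]] [26 23 22]
283 [[ 0.499 -0.419  0.079]] [44 40 37]
285 [[ 0.497 -0.403  0.061]] [38 33 32]
287 [[ 0.498 -0.407  0.059]] [52 46 42]
289 [[ 0.497 -0.406  0.052]] [42 38 35]
291 [[ 0.497 -0.403  0.045]] [51 45 41]
293 [[ 0.497 -0.405  0.04 ]] [48 43 41]
295 [[ 0.496 -0.397  0.028]] [229 180 153]
297 [[ 0.496 -0.397  0.023]] [249 125  36]
299 [[ 0.496 -0.398  0.018]] [252 132  31]
301 [[ 0.496 -0.402  0.015]] [250 125  31]
303 [[ 0.496 -0.397  0.005]] [143 107 114]
305 [[ 0.496 -0.397 -0.   ]] [125 186 219]
```

View pics/s2.png

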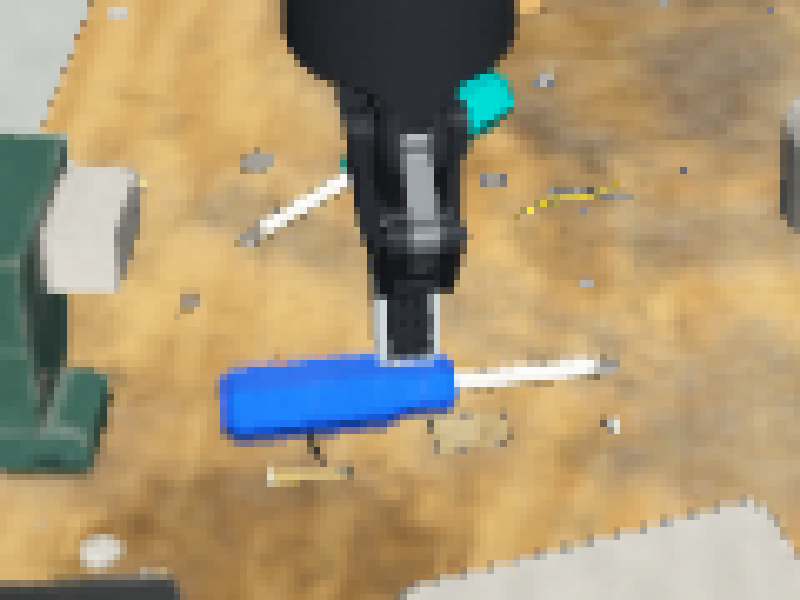

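Request:
move_arm --series '[[[0.7, 0, 0, 0, 0], [0.7, 0, 0, 0, 0], [0.7, 0, 0, 0, 0], [0.7, 0, 0, 0, 0], [0.7, 0, 0, 0, 0], [0.7, 0, 0, 8, 0], [0.7, 0, 0, 16, 0], [0.7, 0, 0, 20, 0], [0.7, 0, 0, 24, 0], [0.7, 0, 0, 24, 0]]]'

```text
time_s: 6.4
eef_pos: [0.4956, -0.3899, -0.022]
eef_rot: [-0.001, -0.115, 0.993, 0.001]
wrist_force: [-0.1, 0.6, 0.1]
opening: 0.703
grasp_force: 0.0
```

Request:
move_arm --series '[[[0, 0, 0, 0, 0], [0, 0, 0, 0, 0], [0, 0, 0, 0, 0], [0, 0, 0, 0, 0], [0, 0, 0, 0, 0], [0, 0, 0, 0, 0], [0, 0, 0, 0, 0], [0, 0, 0, 0, 0], [0, 0, 0, 0, 0], [0, 0, 0, 0, 0]]]'

```text
time_s: 7.23
eef_pos: [0.4968, -0.3911, -0.0198]
eef_rot: [0.0, -0.115, 0.993, -0.0]
wrist_force: [0.5, 1.0, 5.4]
opening: 0.252
grasp_force: 58.8
```

```bash
python3 -c "
from h import *
st(); c=cal('wrist'); im,d=camera('wrist'); cv2.imwrite('pics/w3.png',im)
for r in range(200,290,6): print(r,[tuple((pts('wrist',d,[[cc,r]],c)*1000).round().ravel().astype(int).tolist()) for cc in (215,225,256,285,295)])
"
```

```text
t 7.2333 p [ 0.4968 -0.3911 -0.0198] ydeg 103.25 zax [ 0.001 -0.001 -1.   ] F [0.54 1.01 5.39] op 0.252 g 58.7979244440794 q [-0.85  0.58  1.58  0.    0.98 -2.66]
200 [(478, -414, 0), (473, -409, 12), (466, -398, 23), (467, -385, 12), (470, -379, 0)]
206 [(481, -413, 0), (475, -409, 12), (469, -397, 21), (469, -385, 13), (472, -378, 0)]
212 [(483, -413, 0), (478, -408, 11), (471, -396, 22), (472, -384, 13), (475, -377, 0)]
218 [(486, -412, 0), (480, -408, 12), (473, -396, 22), (475, -383, 12), (478, -376, -1)]
224 [(490, -412, -2), (488, -407, 0), (476, -395, 22), (477, -382, 12), (481, -376, -1)]
230 [(492, -411, 0), (491, -407, 0), (478, -395, 22), (480, -382, 11), (484, -375, 0)]
236 [(495, -410, 0), (489, -406, 10), (481, -394, 23), (483, -381, 11), (482, -377, 10)]
242 [(490, -410, 17), (489, -405, 16), (484, -394, 22), (484, -381, 16), (482, -377, 16)]
248 [(490, -409, 21), (489, -405, 21), (486, -393, 22), (483, -382, 23), (483, -378, 21)]
254 [(490, -408, 27), (489, -405, 27), (489, -392, 22), (484, -382, 26), (483, -378, 27)]
260 [(490, -408, 32), (489, -404, 31), (492, -392, 21), (484, -382, 31), (483, -379, 32)]
266 [(489, -407, 37), (488, -404, 37), (495, -391, 20), (484, -383, 36), (483, -379, 35)]
272 [(490, -407, 40), (489, -403, 40), (497, -390, 20), (487, -382, 35), (483, -380, 40)]
278 [(489, -406, 45), (491, -403, 40), (501, -389, 19), (488, -382, 37), (483, -380, 45)]
284 [(488, -406, 50), (494, -402, 40), (503, -389, 20), (490, -381, 38), (482, -381, 50)]
```

```bash
python3 -c "
from h import *
a=bx(-190,30); plan([(.4968,-.391,.14,103.25),(.43,-.12,.16,81.3),(*a,.16,81.3),(*a,.05,81.3)])"
```

```text
shift [-1.000e-01 -0.000e+00 -1.597e+02] turn -0.0
shift [   2.8  279.1 -180. ] turn 0.383
shift [ -30.2  503.4 -180.2] turn 0.383
shift [-30.2 503.5 -70.2] turn 0.383
```

Request:
move_arm --series '[[[0, 0, 0, -30, 0], [0, 0, 0, -70, 0], [0, 0, 0, -110, 0], [0, 0, 0, -145, 0], [0, 0, 20, -170, 0], [0, 0, 55, -180, 0.08], [0, 0, 90, -180, 0.16], [0, 0, 125, -180, 0.24], [0, 0, 160, -180, 0.32], [0, 0, 195, -180, 0.38]]]'

```text
time_s: 8.12
eef_pos: [0.4507, -0.1993, 0.1591]
eef_rot: [-0.0, 0.077, 0.997, 0.0]
wrist_force: [-0.2, 0.2, -0.9]
opening: 0.247
grasp_force: 59.2
```

```bash
python3 -c "
from h import *
st();a=bx(-190,30); plan([(*a,.16,81.3),(*a,.05,81.3)])"
```

```text
t 8.1167 p [ 0.4507 -0.1993  0.1591] ydeg 81.22 zax [-0.  0. -1.] F [-0.18  0.16 -0.95] op 0.247 g 59.15193445980549 q [-0.66  0.05  1.86  0.    1.24 -2.08]
shift [ 86.1 295.5  -0.8] turn -0.001
shift [ 86.  295.5 109.2] turn -0.001
```

Request:
move_arm --series '[[[0, 10, 36, 0, 0], [0, 20, 72, 0, 0], [0, 31, 108, 0, 0], [0, 42, 144, 0, 0], [0, 53, 180, 0, 0], [0, 64, 216, 0, 0], [0, 74, 252, 0, 0], [0, 84, 285, 0, 0], [0, 86, 295, 0, 0], [0, 86, 295, 0, 0]]]'

```text
time_s: 8.95
eef_pos: [0.4093, 0.1059, 0.1592]
eef_rot: [-0.0, 0.072, 0.997, 0.0]
wrist_force: [0.6, 0.3, -0.4]
opening: 0.252
grasp_force: 59.2
```

```bash
cat > tip.py <<'E'
from h import *
st(); o=ctrl.get_obs(); p=np.array(o["eef_pos"])
def tipm(n):
    c=cal(n); im,d=camera(n); cv2.imwrite(f'pics/tip_{n}.png',im)
    v,u=np.nonzero(d>0); P=pts(n,d,np.c_[u,v],c)
    m=(abs(P[:,2]-(p[2]+.031))<.03)&(P[:,0]>p[0]+.02)&(P[:,0]<p[0]+.11)&(abs(P[:,1]-p[1])<.04)
    P=P[m]; 
    if len(P)<8: print(n,len(P)); return
    mean=np.median(P,0); w=np.linalg.svd(P-mean,full_matrices=False)[2][0]; w*=np.sign(w[0]); s=(P-mean)@w
    print(n,len(P),"tip",(mean+w*np.percentile(s,98)).round(4),"dir deg",np.degrees(np.arctan2(w[1],w[0])).round(1),"pitch",np.degrees(np.arcsin(w[2])).round(1))
for n in("scene","side","wrist"): tipm(n)
print("want tip xy at this pose",p[:2]+.076*np.array([np.cos(YAW),np.sin(YAW)]),"z",p[2]+.031)
a=bx(-133-32,30);b=bx(-133,30); plan([(*a,.036,81.3),(*b,.036,81.3)])
E
python3 tip.py
```

```text
t 8.95 p [0.4093 0.1059 0.1592] ydeg 81.72 zax [-0.001  0.001 -1.   ] F [ 0.6   0.25 -0.42] op 0.252 g 59.17378753423691 q [-0.03 -0.12  2.02  0.    1.24 -1.46]
scene 27 tip [0.4808 0.0947 0.1923] dir deg -9.3 pitch 0.7
side 30 tip [0.4798 0.0932 0.1936] dir deg -7.4 pitch 1.4
wrist 660 tip [0.4577 0.097  0.1928] dir deg -8.0 pitch 0.4
want tip xy at this pose [0.48446668 0.09442178] z 0.190227990004131
shift [-25.    3.  123.4] turn 0.003
shift [-57.    2.9 123.4] turn 0.003
```

Request:
move_arm --series '[[[0, 0, 3, 35, 0], [0, 0, 3, 70, 0], [0, 0, 3, 105, 0], [0, -10, 3, 124, 0], [0, -20, 3, 124, 0], [0, -30, 3, 124, 0], [0, -40, 3, 124, 0], [0, -50, 3, 124, 0], [0, -60, 3, 124, 0], [0, -60, 3, 124, 0]]]'

```text
time_s: 9.93
eef_pos: [0.474, 0.0969, 0.0374]
eef_rot: [0.002, 0.075, 0.997, 0.0]
wrist_force: [0.3, -0.0, -0.4]
opening: 0.244
grasp_force: 59.2
```

```bash
python3 -c "
from h import *
st()
im,d=camera('side'); cv2.imwrite('pics/s3.png',cv2.resize(im[150:260,170:310],(800,600)))"
```

```text
t 9.9333 p [0.474  0.0969 0.0374] ydeg 81.44 zax [ 0.005 -0.    -1.   ] F [ 0.25 -0.   -0.43] op 0.244 g 59.17089343070984 q [-0.04  0.21  1.96 -0.    0.96 -1.47]
```

View pics/s3.png

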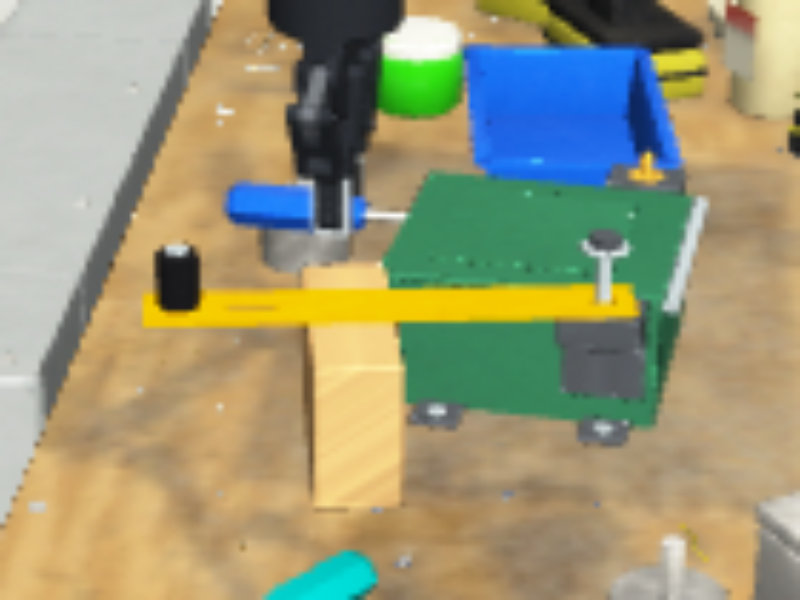

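Request:
move_arm --series '[[[0, 0, 0, -7, 0], [0, 0, 0, -13, 0], [0, 0, 0, -19, 0], [0, -1, 0, -25, 0], [0, -3, 0, -31, 0], [0, -5, 0, -42, 0], [0, -9, 0, -53, 0], [0, -14, 0, -64, 0], [0, -14, 0, -64, 0], [0, -14, 0, -64, 0]]]'

```text
time_s: 10.82
eef_pos: [0.4853, 0.0955, 0.1008]
eef_rot: [0.002, 0.074, 0.997, 0.0]
wrist_force: [-0.4, -0.4, -1.6]
opening: 0.249
grasp_force: 59.1
```

```bash
python3 -c "
from h import *
st()
im,d=camera('side'); cv2.imwrite('pics/s4.png',cv2.resize(im[130:240,170:310],(800,600)))"
```

```text
t 10.8167 p [0.4853 0.0955 0.1008] ydeg 81.47 zax [ 0.003 -0.    -1.   ] F [-0.38 -0.38 -1.63] op 0.249 g 59.124748930335045 q [-0.05  0.13  1.9  -0.    1.11 -1.47]
```

View pics/s4.png

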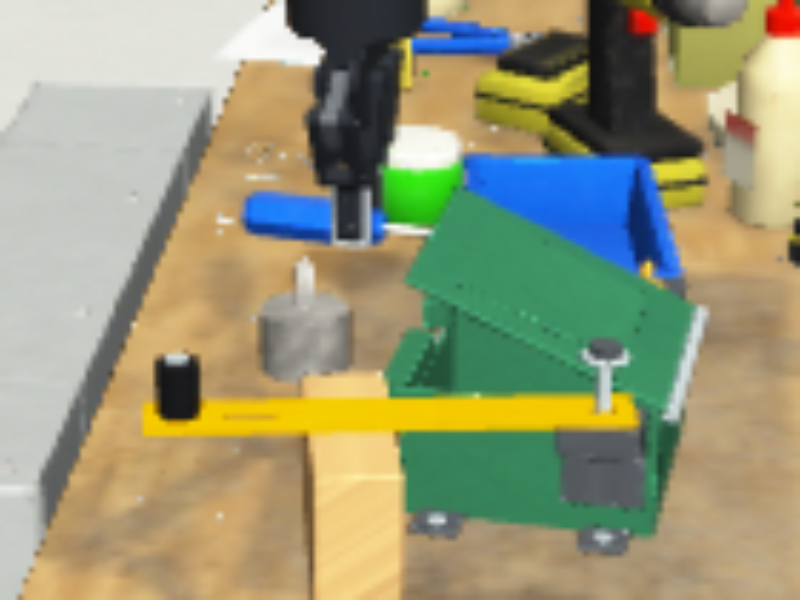

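Request:
move_arm --series '[[[0, -7, 0, -11, 0], [0, -14, 0, -20, 0], [0, -22, 0, -29, 0], [0, -31, 0, -37, 0], [0, -40, 0, -44, 0], [0, -50, 0, -50, 0], [0, -61, 0, -54, 0], [0, -72, 0, -57, 0], [0, -84, 0, -59, 0], [0, -96, 0, -60, 0]]]'

```text
time_s: 11.7
eef_pos: [0.5799, 0.0812, 0.1603]
eef_rot: [0.0, 0.074, 0.997, 0.0]
wrist_force: [-2.2, 0.7, -0.1]
opening: 0.243
grasp_force: 59.2
```

Request:
move_arm --series '[[[0, -8, 0, 0, 0], [0, -16, 0, 0, 0], [0, -20, 0, 0, 0], [0, -20, 0, 0, 0], [0, -20, 0, 0, 0], [0, -20, 0, 0, 0], [0, -10, 0, 0, 0], [0, 10, 0, 0, 0], [0, 30, 0, -10, 0], [0, 50, 0, -20, 0]]]'

```text
time_s: 12.53
eef_pos: [0.5278, 0.0888, 0.179]
eef_rot: [-0.001, 0.074, 0.997, -0.0]
wrist_force: [-0.5, 0.0, -0.3]
opening: 0.249
grasp_force: 59.2
```

```bash
cat > lid.py <<'E'
from h import *
def lid(n):
    c=cal(n); im,d=camera(n); v,u=np.nonzero(d>0); P=pts(n,d,np.c_[u,v],c); hs=cv2.cvtColor(im,cv2.COLOR_BGR2HSV)[v,u]
    cc,s=np.cos(YAW),np.sin(YAW); B=(P[:,:2]-O)@np.array([[cc,-s],[s,cc]])
    m=(hs[:,0]>60)&(hs[:,0]<85)&(hs[:,1]>80)&(abs(B[:,1])<.075)&(P[:,2]>.1)&(abs(B[:,0])<.2)
    if m.sum()<20: print(n,"lid few",m.sum()); return
    A=np.c_[B[m],P[m][:,2]]; q=A[A[:,2]>A[:,2].max()-.03]
    print(n,m.sum(),"top",A[:,2].max().round(4),"x at top",np.median(q[:,0]).round(4),"ang",np.degrees(np.arctan2(np.median(q[:,2])-.0785,.072-np.median(q[:,0]))).round(1))
E
python3 -c "
from lid import *
st(); lid('scene'); lid('side')"
```

```text
t 12.5333 p [0.5278 0.0888 0.179 ] ydeg 81.47 zax [-0.002  0.    -1.   ] F [-0.54  0.03 -0.28] op 0.249 g 59.186665043234825 q [-0.06  0.12  1.74 -0.    1.29 -1.48]
scene 770 top 0.2346 x at top 0.0772 ang 92.1
side 181 top 0.2351 x at top 0.0815 ang 93.7
```

```bash
python3 -c "
from h import *
st(); plan([(.53,.25,.16,81.5),(.605,.344,.16,0),(.605,.344,-.012,0)])"
```

```text
t 12.6333 p [0.528  0.0895 0.1811] ydeg 81.53 zax [ 0.001  0.    -1.   ] F [ 0.28  0.59 -0.48] op 0.251 g 59.190784469246864 q [-0.05  0.12  1.74  0.    1.29 -1.48]
shift [ 21.7 159.1  21.1] turn 0.001
shift [-38.7 263.1  21.2] turn 1.423
shift [-38.4 263.  193.2] turn 1.423
```

Request:
move_arm --series '[[[0, 4, 35, 0, 0.1], [0, 8, 70, 5, 0.2], [0, 13, 105, 10, 0.32], [0, 10, 140, 15, 0.44], [0, 0, 170, 20, 0.56], [0, -8, 190, 20, 0.68], [0, -16, 210, 20, 0.8], [0, -24, 230, 20, 0.92], [0, -32, 250, 20, 1.04], [0, -38, 263, 20, 1.16]]]'

```text
time_s: 13.47
eef_pos: [0.607, 0.345, 0.159]
eef_rot: [0.0, 0.611, 0.792, 0.0]
wrist_force: [1.1, -0.4, 0.5]
opening: 0.246
grasp_force: 59.2
```

```bash
python3 -c "
from h import *
st(); plan([(.605,.344,.16,0),(.605,.344,-.012,0)])"
```

```text
t 13.4667 p [0.607 0.345 0.159] ydeg 14.72 zax [ 0.001  0.    -1.   ] F [ 1.07 -0.4   0.47] op 0.246 g 59.22067992389202 q [0.35 0.49 1.31 0.   1.34 0.09]
shift [-0.5 -2.2 -1. ] turn 0.257
shift [ -0.5  -2.3 171. ] turn 0.257
```

Request:
move_arm --series '[[[0, 0, 0, 0, 0.12], [0, 0, -2, 20, 0.24], [0, 0, -2, 55, 0.26], [0, 0, -2, 90, 0.26], [0, 0, -2, 120, 0.26], [0, 0, -2, 145, 0.26], [0, 0, -2, 165, 0.26], [0, 0, -2, 170, 0.26], [0, 0, -2, 170, 0.26], [0.5, 0, -2, 170, 0.26]]]'

```text
time_s: 14.3
eef_pos: [0.6049, 0.3429, -0.0097]
eef_rot: [0.0, 0.706, 0.708, 0.0]
wrist_force: [-0.3, -0.4, 0.1]
opening: 0.369
grasp_force: 0.0
```

Request:
move_arm --series '[[[0.5, 0, 0, 0, 0], [0.5, 0, 0, 0, 0], [0.5, 0, 0, 0, 0], [0.5, 0, 0, -30, 0], [0.5, 0, 0, -65, 0], [0.5, 0, 0, -100, 0], [0.5, 0, 0, -140, 0], [0.5, 0, 0, -170, 0], [0.6, 0, 0, -170, 0], [0.6, 0, 0, -170, 0]]]'

```text
time_s: 15.13
eef_pos: [0.6062, 0.3435, 0.1642]
eef_rot: [0.002, 0.706, 0.708, 0.003]
wrist_force: [-0.1, -0.0, -1.4]
opening: 0.6
grasp_force: 0.0
```

```bash
cat > saws.py <<'E'
from h import *
def shank(n,near,r=.06):
    c=cal(n); im,d=camera(n); v,u=np.nonzero(d>0); P=pts(n,d,np.c_[u,v],c)
    m=(np.hypot(P[:,0]-near[0],P[:,1]-near[1])<r)&(P[:,2]>.052)&(P[:,2]<.078); q=P[m]
    print(n,"shank",m.sum(),np.median(q,0).round(4) if m.any() else "",np.percentile(q,[3,97],axis=0).round(3).tolist() if m.any() else "")
E
python3 -c "
from saws import *
st(); im,d=camera('wrist'); cv2.imwrite('pics/w5.png',im)
for n in('scene','side'):
  im,d=camera(n); cv2.imwrite(f'pics/{n}5.png',im)
  for o in outline_of('saw_a',n): print(n,round(o['conf'],2),np.round(o['bbox']),np.median(region(n,d,o['region']),0).round(3))
  shank(n,(.445,.175)); shank(n,(.652,-.261))
plan([(.446,.175,.14,0),(.446,.175,.014,0)])"
```

```text
t 15.1333 p [0.6062 0.3435 0.1642] ydeg 0.12 zax [ 0.007  0.003 -1.   ] F [-0.07 -0.02 -1.43] op 0.6 g 0.0 q [ 0.35  0.48  1.32 -0.    1.34  0.34]
scene 0.67 [198. 209.  13.  22.] [0.438 0.167 0.038]
scene shank 15 [0.4456 0.176  0.0646] [[0.44, 0.172, 0.057], [0.451, 0.181, 0.073]]
scene shank 19 [ 0.6846 -0.2543  0.0632] [[0.681, -0.258, 0.054], [0.695, -0.24, 0.071]]
side 0.88 [297. 265.  21.  32.] [ 0.682 -0.27   0.035]
side 0.8 [223. 190.  10.  20.] [0.45  0.159 0.033]
side shank 18 [0.4482 0.1749 0.0634] [[0.444, 0.168, 0.054], [0.452, 0.182, 0.071]]
side shank 36 [ 0.6858 -0.2551  0.0635] [[0.681, -0.258, 0.053], [0.703, -0.231, 0.073]]
shift [-167.2 -158.    18.9] turn 0.002
shift [-167.1 -157.8  144.9] turn 0.002
```

View pics/w5.png

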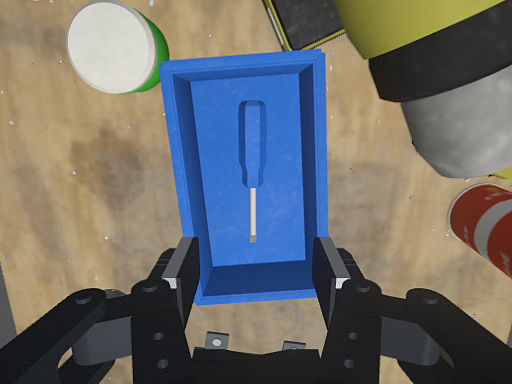

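Request:
move_arm --series '[[[0.6, -28, -26, 0, 0.08], [0.6, -56, -52, 0, 0.15], [0.6, -84, -78, 0, 0.15], [0.6, -112, -104, 5, 0.15], [0.6, -140, -130, 10, 0.15], [0.6, -160, -150, 15, 0.15], [0.6, -167, -158, 20, 0.15], [0.6, -167, -158, 30, 0.15], [0.6, -167, -158, 30, 0.15], [0.6, -167, -158, 30, 0.15]]]'

```text
time_s: 16.42
eef_pos: [0.4468, 0.1756, 0.1293]
eef_rot: [-0.0, 0.757, 0.653, -0.0]
wrist_force: [0.4, 1.4, 0.4]
opening: 0.598
grasp_force: 0.0
```

```bash
python3 -c "
from saws import *
st(); shank('wrist',(.446,.1755)); plan([(.446,.1755,.14,-8.7),(.446,.1755,.02,-8.7)])"
```

```text
t 16.4167 p [0.4468 0.1756 0.1293] ydeg -8.48 zax [-0.  0. -1.] F [0.45 1.38 0.37] op 0.598 g 0.0 q [0.13 0.06 1.91 0.   1.17 0.27]
wrist shank 280 [0.4472 0.1805 0.069 ] [[0.442, 0.175, 0.054], [0.452, 0.184, 0.071]]
shift [ -0.5  -1.2 -10.3] turn 0.004
shift [ -0.5  -1.2 109.7] turn 0.004
```

Request:
move_arm --series '[[[0.6, 3, 0, 35, 0], [0.6, 4, 0, 70, 0], [0.6, 4, 0, 95, 0], [0.6, 4, 0, 109, 0], [0.6, 4, 0, 109, 0], [0, 4, 0, 109, 0], [0, 4, 0, 109, 0], [0, 4, 0, 109, 0], [0, 4, 0, 109, 0], [0, 4, 0, 109, 0]]]'

```text
time_s: 17.3
eef_pos: [0.448, 0.1795, 0.0217]
eef_rot: [0.001, 0.757, 0.653, 0.001]
wrist_force: [-0.7, -0.3, 2.7]
opening: 0.116
grasp_force: 58.7
```

Request:
move_arm --series '[[[0, 0, 0, 0, 0], [0, 0, 0, 0, 0], [0, 0, 0, 0, 0], [0, 0, 0, 0, 0], [0, 0, 0, -20, 0], [0, 0, 0, -60, 0], [0, 0, 0, -100, 0], [0, 0, 0, -120, 0], [0, 0, 0, -120, 0], [0, 0, 0, -120, 0]]]'

```text
time_s: 18.13
eef_pos: [0.4478, 0.1794, 0.1417]
eef_rot: [0.001, 0.757, 0.653, 0.001]
wrist_force: [-0.8, 0.0, -1.9]
opening: 0.12
grasp_force: 58.8
```

```bash
python3 -c "
from h import *
st(); a=bx(-32,32); print(a); plan([(*a,.14,-8.7),(*a,.026,-8.7)])"
```

```text
t 18.1333 p [0.4478 0.1794 0.1417] ydeg -8.48 zax [ 0.003  0.    -1.   ] F [-0.8   0.02 -1.9 ] op 0.12 g 58.832348585128784 q [ 0.13  0.04  1.9  -0.    1.19  0.28]
[0.56721424 0.08397634]
shift [-76.7 132.2   2. ] turn 0.004
shift [-76.8 131.8 116. ] turn 0.004
```

Request:
move_arm --series '[[[0, -14, 25, 0, 0], [0, -29, 50, 0, 0], [0, -44, 75, 0, 0], [0, -58, 100, 0, 0], [0, -70, 120, 0, 0], [0, -77, 132, 0, 0], [0, -77, 132, 0, 0], [0, -77, 132, 20, 0], [0, -77, 132, 45, 0], [0, -77, 132, 70, 0]]]'

```text
time_s: 18.97
eef_pos: [0.565, 0.0845, 0.0691]
eef_rot: [-0.001, 0.757, 0.653, -0.0]
wrist_force: [-0.6, -0.3, -2.8]
opening: 0.116
grasp_force: 58.9
```

Request:
move_arm --series '[[[0, 0, 0, 20, 0], [0, 0, 0, 38, 0], [0, 0, 0, 44, 0], [0, 0, 0, 44, 0], [0.4, 0, 0, 44, 0], [0.4, 0, 0, 44, 0], [0.4, 0, 0, 44, 0], [0.4, 0, 0, 0, 0], [0.4, 0, 0, -40, 0], [0.4, 0, 0, -80, 0]]]'

```text
time_s: 19.8
eef_pos: [0.5652, 0.0839, 0.1513]
eef_rot: [-0.001, 0.757, 0.653, -0.001]
wrist_force: [1.0, -0.2, -1.2]
opening: 0.406
grasp_force: 0.0
```

```bash
python3 -c "
from saws import *
st()
c=cal('wrist'); im,d=camera('wrist'); cv2.imwrite('pics/w6.png',im)
v,u=np.nonzero(d>0); P=pts('wrist',d,np.c_[u,v],c); cc,s=np.cos(YAW),np.sin(YAW); B=(P[:,:2]-O)@np.array([[cc,-s],[s,cc]])
m=(abs(B).max(1)<.06)&(P[:,2]>.058)&(P[:,2]<.08); print('shank box',np.median(B[m],0),np.median(P[m],0),m.sum())
for n in('scene','side'): shank(n,(.685,-.255))
plan([(.55,-.1,.17,-8.7),(.66,-.25,.17,-8.7)])"
```

```text
t 19.8 p [0.5652 0.0839 0.1513] ydeg -8.48 zax [-0.002  0.    -1.   ] F [ 1.01 -0.24 -1.17] op 0.406 g 0.0 q [-0.06  0.23  1.67  0.    1.25  0.09]
shank box [-0.0341529   0.03241762] [0.564957   0.0848614  0.07311588] 233
scene shank 194 [ 0.7196 -0.2418  0.064 ] [[0.682, -0.273, 0.054], [0.741, -0.209, 0.068]]
side shank 271 [ 0.7205 -0.2463  0.0652] [[0.683, -0.276, 0.054], [0.742, -0.21, 0.07]]
shift [-184.5    8.1  -14.8] turn 0.004
shift [-316.7  139.   -13.8] turn 0.004
```

View pics/w6.png

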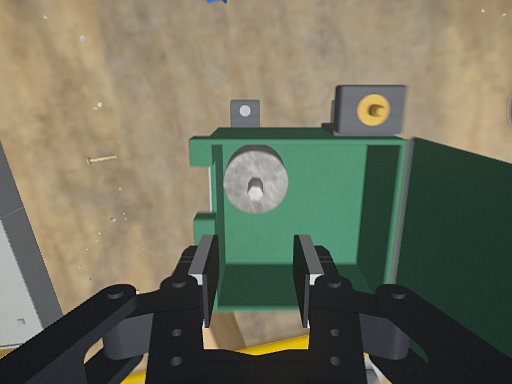

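Request:
move_arm --series '[[[0.5, -35, 2, -15, 0], [0.5, -72, 3, -15, 0], [0.5, -110, 5, -15, 0], [0.5, -147, 7, -15, 0], [0.5, -184, 10, -15, 0], [0.5, -210, 35, -15, 0], [0.5, -237, 60, -15, 0], [0.5, -264, 87, -15, 0], [0.5, -290, 113, -15, 0], [0.5, -317, 130, -15, 0]]]'

```text
time_s: 20.78
eef_pos: [0.6488, -0.2501, 0.1635]
eef_rot: [-0.001, 0.757, 0.653, -0.0]
wrist_force: [0.7, 0.3, 0.4]
opening: 0.498
grasp_force: 0.0
```

Request:
move_arm --series '[[[0.5, 0, 0, 0, 0], [0.5, 0, 0, 0, 0], [0.5, 0, 0, 0, 0], [0.5, 0, 0, 0, 0], [0.5, 0, 0, 0, 0], [0.5, 0, 0, 0, 0], [0.5, 0, 0, 0, 0], [0.5, 0, 0, 0, 0], [0.5, 0, 0, 0, 0], [0.5, 0, 0, 0, 0]]]'

```text
time_s: 21.62
eef_pos: [0.6481, -0.2489, 0.1658]
eef_rot: [0.0, 0.757, 0.653, 0.0]
wrist_force: [-0.1, -0.2, -0.6]
opening: 0.504
grasp_force: 0.0
```

```bash
python3 -c "
from saws import *
st()
c=cal('wrist'); im,d=camera('wrist'); cv2.imwrite('pics/w7.png',im)
v,u=np.nonzero(d>0); P=pts('wrist',d,np.c_[u,v],c)
for o in outline_of('saw_a','wrist'):
  Q=region('wrist',d,o['region'],c); q=Q[(Q[:,2]>.064)]; print(round(o['conf'],2),np.round(o['bbox']),np.median(Q,0).round(3),np.median(q,0).round(4) if len(q) else '')
  q=Q[abs(Q[:,2]-.04)<.006]; print(cv2.minEnclosingCircle((q[:,:2]*1000).astype(np.float32)))
for o in outline_of('steel_tin','wrist'):
  Q=region('wrist',d,o['region'],c); Q=Q[abs(Q[:,2]-.064)<.006]
  if len(Q): print('tin',round(o['conf'],2),cv2.boxPoints(cv2.minAreaRect((Q[:,:2]*1000).astype(np.float32))).round().tolist())
"
```

```text
t 21.6167 p [ 0.6481 -0.2489  0.1658] ydeg -8.47 zax [ 0. -0. -1.] F [-0.06 -0.24 -0.64] op 0.504 g 0.0 q [-0.54  0.48  1.31 -0.    1.35 -0.39]
0.75 [296. 167.  65.  69.] [ 0.684 -0.247  0.04 ] [ 0.685  -0.2503  0.0694]
((685.4718017578125, -251.0206298828125), 27.188526153564453)
tin 0.97 [[693.0, -210.0], [731.0, -277.0], [833.0, -221.0], [796.0, -153.0]]
```

View pics/w7.png

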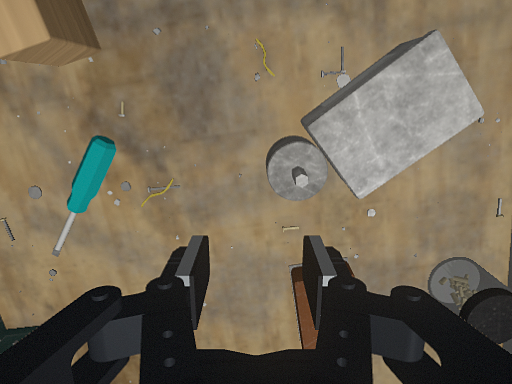

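```bash
python3 -c "
from h import *
plan([(.685,-.2505,.12,-60.4),(.685,-.2505,.021,-60.4)])"
```

```text
shift [ 4.  36.7 45.7] turn 0.906
shift [  4.   36.7 144.7] turn 0.906
```

Request:
move_arm --series '[[[0.5, 2, 18, 10, 0.12], [0.5, 4, 37, 20, 0.24], [0.5, 4, 37, 25, 0.36], [0.5, 4, 37, 30, 0.48], [0.5, 4, 37, 35, 0.6], [0.5, 4, 37, 40, 0.72], [0.5, 4, 37, 45, 0.84], [0.5, 4, 37, 60, 0.9], [0.5, 4, 37, 75, 0.9], [0.5, 4, 37, 75, 0.9]]]'

```text
time_s: 22.6
eef_pos: [0.683, -0.2493, 0.0861]
eef_rot: [-0.002, 0.966, 0.259, -0.002]
wrist_force: [-0.7, 1.4, -1.5]
opening: 0.499
grasp_force: 0.0
```

```bash
python3 -c "
from saws import *
st(); shank('wrist',(.682,-.2525),.02)
plan([(.685,-.2505,.021,-60.4)])"
```

```text
t 22.6 p [ 0.683  -0.2493  0.0861] ydeg -59.93 zax [-0.006  0.003 -1.   ] F [-0.68  1.38 -1.47] op 0.499 g 0.0 q [-0.51  0.63  1.26  0.    1.26  0.53]
wrist shank 424 [ 0.6873 -0.2502  0.0689] [[0.681, -0.255, 0.053], [0.691, -0.246, 0.07]]
shift [ 1.   1.8 66.6] turn 0.008
```

Request:
move_arm --series '[[[0.5, 2, 2, 25, 0], [0.5, 2, 2, 50, 0], [0.5, 2, 2, 65, 0], [0.5, 2, 2, 65, 0], [0, 2, 2, 65, 0], [0, 2, 2, 65, 0], [0, 2, 2, 65, 0], [0, 2, 2, 65, 0], [0, 2, 2, 65, 0], [0, 2, 2, 65, 0]]]'

```text
time_s: 23.48
eef_pos: [0.689, -0.2518, 0.0274]
eef_rot: [0.001, 0.966, 0.259, 0.001]
wrist_force: [0.8, 1.7, 5.2]
opening: 0.113
grasp_force: 59.0
```

Request:
move_arm --series '[[[0, 0, 0, 0, 0], [0, 0, 0, 0, 0], [0, 0, 0, -20, 0], [0, 0, 0, -50, 0], [0, 0, 0, -85, 0], [0, 0, 0, -120, 0], [0, 0, 0, -150, 0], [0, 0, 0, -155, 0], [0, 0, 0, -155, 0], [0, 0, 0, -155, 0]]]'

```text
time_s: 24.32
eef_pos: [0.6874, -0.251, 0.1793]
eef_rot: [-0.001, 0.966, 0.258, -0.001]
wrist_force: [-0.3, -0.1, -3.1]
opening: 0.111
grasp_force: 58.7
```

```bash
python3 -c "
from h import *
st(); a=bx(4,-24); print(a); plan([(.55,-.15,.17,-8.7),(*a,.17,-8.7),(*a,.029,-8.7)])"
```

```text
t 24.3167 p [ 0.6874 -0.251   0.1793] ydeg -60.04 zax [-0.001  0.001 -1.   ] F [-0.32 -0.07 -3.15] op 0.111 g 58.72127830982208 q [-0.51  0.55  1.18 -0.    1.41  0.54]
[0.59431991 0.02317105]
shift [ -68.6 -156.1    9.6] turn -0.896
shift [  56.2 -284.     9.6] turn -0.896
shift [  56.4 -283.8  150.6] turn -0.896
```

Request:
move_arm --series '[[[0, -14, -31, 0, -0.1], [0, -28, -62, 0, -0.2], [0, -42, -94, 0, -0.3], [0, -56, -125, 0, -0.42], [0, -68, -156, 0, -0.54], [0, -43, -182, 0, -0.66], [0, -18, -207, 0, -0.78], [0, 7, -233, 0, -0.9], [0, 32, -259, 0, -0.9], [0, 56, -284, 0, -0.9]]]'

```text
time_s: 25.15
eef_pos: [0.5929, 0.0248, 0.1774]
eef_rot: [-0.002, 0.757, 0.653, -0.002]
wrist_force: [0.1, -1.0, -1.0]
opening: 0.111
grasp_force: 58.9
```

Request:
move_arm --series '[[[0, 0, 0, 0, 0], [0, 0, 0, 0, 0], [0, 0, 0, 10, 0], [0, 0, 0, 20, 0], [0, 0, 0, 30, 0], [0, 0, 0, 40, 0], [0, 0, 0, 50, 0], [0, 0, 0, 50, 0], [0, 0, 0, 50, 0], [0, 0, 0, 50, 0]]]'

```text
time_s: 25.98
eef_pos: [0.595, 0.0225, 0.1309]
eef_rot: [0.0, 0.758, 0.653, 0.0]
wrist_force: [-0.3, -0.9, -1.5]
opening: 0.113
grasp_force: 59.0
```

```bash
python3 -c "
from h import *
st(); a=bx(4,-24); plan([(*a,.17,-8.7),(*a,.031,-8.7)])"
```

```text
t 25.9833 p [0.595  0.0225 0.1309] ydeg -8.5 zax [ 0. -0. -1.] F [-0.34 -0.92 -1.48] op 0.113 g 58.956849575042725 q [-0.16  0.3   1.62  0.    1.22 -0.01]
shift [  0.6  -0.8 -39.1] turn 0.003
shift [ 0.6 -0.8 99.9] turn 0.003
```

Request:
move_arm --series '[[[0, 0, 0, 25, 0], [0, 0, 0, 50, 0], [0, 0, 0, 72, 0], [0, 0, 0, 88, 0], [0, 0, 0, 99, 0], [0, 0, 0, 99, 0], [0.35, 0, 0, 99, 0], [0.35, 0, 0, 99, 0], [0.35, 0, 0, 99, 0], [0.35, 0, 0, 99, 0]]]'

```text
time_s: 26.82
eef_pos: [0.5958, 0.0226, 0.0329]
eef_rot: [0.001, 0.757, 0.653, 0.001]
wrist_force: [0.3, 0.3, -0.4]
opening: 0.352
grasp_force: 0.0
```

Request:
move_arm --series '[[[0.35, 0, 0, -30, 0], [0.35, 0, 0, -65, 0], [0.35, 0, 0, -100, 0], [0.35, 0, 0, -140, 0], [0.35, 0, 0, -170, 0], [0.35, 0, 0, -170, 0], [0.35, 0, 0, -170, 0], [0.35, 0, 0, -170, 0], [0.35, 0, 0, -170, 0], [0.35, 0, 0, -170, 0]]]'

```text
time_s: 27.65
eef_pos: [0.5937, 0.0229, 0.1998]
eef_rot: [-0.001, 0.757, 0.653, -0.001]
wrist_force: [0.5, -0.2, -0.1]
opening: 0.348
grasp_force: 0.0
```

```bash
python3 -c "
from lid import *
st()
c=cal('wrist'); im,d=camera('wrist'); cv2.imwrite('pics/w8.png',im)
v,u=np.nonzero(d>0); P=pts('wrist',d,np.c_[u,v],c); cc,s=np.cos(YAW),np.sin(YAW); B=(P[:,:2]-O)@np.array([[cc,-s],[s,cc]])
for lo,hi in((.06,.08),(.036,.052)):
  m=(abs(B).max(1)<.064)&(P[:,2]>lo)&(P[:,2]<hi); print('box',lo,m.sum(),np.median(B[m],0),np.ptp(B[m],axis=0))
m=(abs(B).max(1)<.064)&(P[:,2]>.06)&(P[:,2]<.08)
print(cv2.kmeans(B[m].astype(np.float32),2,None,(3,20,1e-5),3,0)[2], P[m][:,2].max())
lid('scene');lid('side')
for n in('scene','side'):
  im,d=camera(n); cv2.imwrite(f'pics/{n}8.png',im)
  c=cal(n); v,u=np.nonzero(d>0); P=pts(n,d,np.c_[u,v],c); B=(P[:,:2]-O)@np.array([[cc,-s],[s,cc]])
  m=(B[:,0]>.09)&(abs(B[:,1])<.12)&(P[:,2]>.03)&(P[:,2]<.35)&(B[:,0]<.4); print(n,'behind',m.sum(),[np.percentile(B[m&(abs(B[:,1]-y)<.03)][:,0],[2,10]).round(3).tolist() if (m&(abs(B[:,1]-y)<.03)).sum() else 0 for y in(-.09,-.03,.03,.09)])
  for o in outline_of('saw_a',n): print(n,round(o['conf'],2),np.round(o['bbox']),np.median(region(n,d,o['region']),0).round(3))
"
```

```text
t 27.65 p [0.5937 0.0229 0.1998] ydeg -8.48 zax [-0.003  0.    -1.   ] F [ 0.46 -0.17 -0.11] op 0.348 g 0.0 q [-0.16  0.23  1.56 -0.    1.35 -0.01]
box 0.06 596 [ 0.003121   -0.03196121] [0.12775212 0.1003219 ]
box 0.036 4997 [-0.01559952  0.00771332] [0.12516884 0.12191516]
[[-0.03370542  0.03125414]
 [ 0.01607227 -0.05094622]] 0.07904302489477942
scene 662 top 0.3815 x at top -0.0237 ang 72.5
side 183 top 0.2355 x at top 0.0815 ang 93.7
scene behind 4882 [[0.329, 0.331], [0.32, 0.322], [0.29, 0.31], [0.194, 0.201]]
scene 0.56 [242. 201.  13.  15.] [0.565 0.078 0.044]
side behind 2396 [[0.329, 0.331], [0.319, 0.321], [0.221, 0.288], [0.196, 0.204]]
side 0.53 [255. 198.  12.  11.] [0.567 0.078 0.046]
```

View pics/w8.png

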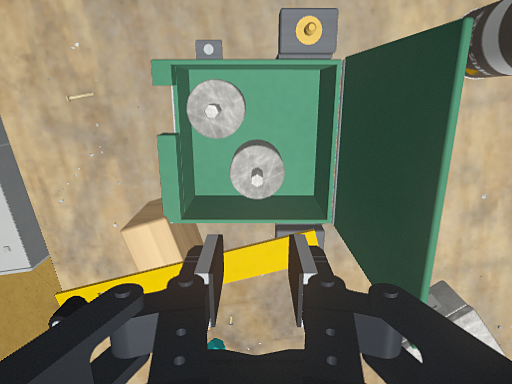

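Request:
move_arm --series '[[[0, 0, 0, -35, 0], [0, 0, 0, -65, 0], [0, 0, 0, -70, 0], [0, 5, 25, -70, 0], [0, 12, 60, -70, 0], [0, 20, 95, -70, 0], [0, 24, 122, -70, 0], [0, 24, 122, -70, 0], [0, 24, 122, -70, 0], [0, 24, 122, -70, 0]]]'

```text
time_s: 28.83
eef_pos: [0.7184, 0.0286, 0.2709]
eef_rot: [-0.001, 0.757, 0.653, -0.0]
wrist_force: [0.2, -1.0, 0.3]
opening: 0.003
grasp_force: 0.0
```

```bash
python3 -c "
from h import *
st(); f=lambda x,z:(*bx(x,0),z/1000-.027,-8.7); plan([f(125,185),f(100,185),f(68,182),f(46,180),f(24,173),f(2,163),f(-17,148),f(-36,129),f(-44,106),f(-47,88)])"
```

```text
t 28.8333 p [0.7184 0.0286 0.2709] ydeg -8.47 zax [-0.001  0.    -1.   ] F [ 0.17 -0.96  0.29] op 0.003 g 0.0 q [-0.12  0.46  1.12 -0.    1.56  0.02]
shift [-1.000e-01 -7.000e-01  1.129e+02] turn 0.004
shift [ -0.  -25.7 113. ] turn 0.004
shift [ 1.00e-01 -5.77e+01  1.16e+02] turn 0.004
shift [  0.2 -79.7 118. ] turn 0.004
shift [   0.3 -101.6  125.1] turn 0.004
shift [   0.4 -123.6  135.1] turn 0.004
shift [   0.5 -142.6  150.1] turn 0.004
shift [   0.6 -161.6  169.2] turn 0.004
shift [   0.6 -169.5  192.2] turn 0.004
shift [   0.6 -172.5  210.2] turn 0.004
```

Request:
move_arm --series '[[[0, 0, 0, 35, 0], [0, 0, 0, 70, 0], [0, 0, 0, 100, 0], [0, 0, 0, 113, 0], [0, 0, -12, 113, 0], [0, 0, -26, 113, 0], [0, 0, -42, 114, 0], [0, 0, -58, 116, 0], [0, 0, -69, 117, 0], [0, 0, -80, 118, 0]]]'

```text
time_s: 29.67
eef_pos: [0.6396, 0.0403, 0.1559]
eef_rot: [0.001, 0.757, 0.653, 0.001]
wrist_force: [1.1, 0.6, 0.0]
opening: -0.001
grasp_force: 0.6
```

```bash
python3 -c "
from lid import *
st(); lid('scene'); lid('side')
im,d=camera('side'); cv2.imwrite('pics/s9.png',cv2.resize(im[100:240,190:330],(600,600)))"
```

```text
t 29.6667 p [0.6396 0.0403 0.1559] ydeg -8.48 zax [ 0.003 -0.    -1.   ] F [1.07 0.59 0.03] op -0.001 g 0.6053874810459092 q [-0.12  0.37  1.48 -0.    1.29  0.03]
scene 362 top 0.2607 x at top -0.004 ang 66.1
side 447 top 0.4845 x at top 0.0903 ang 92.6
```

View pics/s9.png

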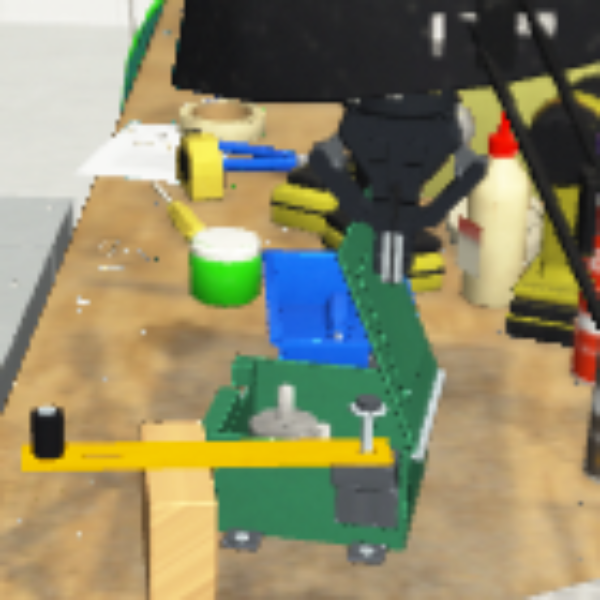

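Request:
move_arm --series '[[[0, 0, -11, 4, 0], [0, 0, -22, 7, 0], [0, 0, -33, 12, 0], [0, 0, -44, 17, 0], [0, 0, -54, 24, 0], [0, 0, -63, 32, 0], [0, 0, -73, 41, 0], [0, 0, -82, 51, 0], [0, 0, -86, 62, 0], [0, 0, -90, 74, 0]]]'

```text
time_s: 30.65
eef_pos: [0.5518, 0.0534, 0.0802]
eef_rot: [0.001, 0.757, 0.653, 0.001]
wrist_force: [1.2, 0.6, 0.7]
opening: 0.002
grasp_force: 0.4
```

Request:
move_arm --series '[[[0, 0, -1, 6, 0], [0, 0, -2, 12, 0], [0, 0, -3, 17, 0], [0, 0, -3, 20, 0], [0, 0, -3, 22, 0], [0, 0, -3, 24, 0], [0, 0, -3, 26, 0], [0, 0, -3, 26, 0], [0, 0, -3, 26, 0], [0, 0, -3, 26, 0]]]'

```text
time_s: 31.48
eef_pos: [0.5484, 0.0539, 0.0589]
eef_rot: [0.0, 0.757, 0.653, -0.0]
wrist_force: [-19.6, 0.9, 41.5]
opening: 0.001
grasp_force: 21.1
```

```bash
python3 -c "
from lid import *
st()
for n in('scene','side'):
  c=cal(n); im,d=camera(n); v,u=np.nonzero(d>0); P=pts(n,d,np.c_[u,v],c); hs=cv2.cvtColor(im,cv2.COLOR_BGR2HSV)[v,u]; cc,s=np.cos(YAW),np.sin(YAW); B=(P[:,:2]-O)@np.array([[cc,-s],[s,cc]])
  m=(hs[:,0]>60)&(hs[:,0]<85)&(hs[:,1]>80)&(abs(B[:,1])<.065)&(P[:,2]>.07)&(P[:,2]<.2)&(B[:,0]>-.075)&(B[:,0]<.065)
  f=np.polyfit(B[m][:,0],P[m][:,2],1); print(n,m.sum(),'slope',-f[0],'z front',np.polyval(f,-.082))
"
```

```text
t 31.4833 p [0.5484 0.0539 0.0589] ydeg -8.43 zax [ 0.    -0.001 -1.   ] F [-19.62   0.87  41.52] op 0.001 g 21.121543706394732 q [-0.12  0.31  1.78 -0.    1.05  0.03]
scene 728 slope 0.006436841528631747 z front 0.08404762080900358
side 646 slope 0.008865427568371605 z front 0.08544165529527104
```

```bash
python3 -c "
from h import *
plan([(.5484,.0539,.16,97.2),(.407,-.078,.16,97.2)])"
```

```text
shift [-1.000e-01 -0.000e+00 -1.011e+02] turn 1.298
shift [-151.3 -120.5 -101. ] turn 1.298
```

Request:
move_arm --series '[[[0.1, 0, 0, -35, 0], [0.3, 0, 0, -70, -0.12], [0.5, 0, 0, -101, -0.24], [0.5, -30, -24, -101, -0.36], [0.5, -60, -48, -101, -0.48], [0.5, -90, -72, -101, -0.6], [0.5, -120, -96, -101, -0.72], [0.5, -140, -110, -101, -0.84], [0.5, -151, -120, -101, -0.96], [0.5, -151, -120, -101, -1.08]]]'

```text
time_s: 32.42
eef_pos: [0.4053, -0.0794, 0.1549]
eef_rot: [0.0, 0.314, 0.949, -0.0]
wrist_force: [0.5, 0.4, -0.3]
opening: 0.502
grasp_force: 0.0
```

Request:
move_arm --series '[[[0.5, 0, 0, 0, -0.12], [0.5, 0, 0, 0, -0.24], [0.5, 0, 0, 0, -0.36], [0.5, 0, 0, 0, -0.48], [0.5, 0, 0, 0, -0.6], [0.5, 0, 0, 0, -0.72], [0.5, 0, 0, 0, -0.77], [0.5, 0, 0, 0, -0.77], [0.5, 0, 0, 0, -0.77], [0.5, 0, 0, 0, -0.77]]]'

```text
time_s: 33.25
eef_pos: [0.4071, -0.0778, 0.1548]
eef_rot: [0.0, -0.063, 0.998, -0.0]
wrist_force: [0.8, 0.2, -0.2]
opening: 0.502
grasp_force: 0.0
```

```bash
cat > knob.py <<'E'
from h import *
st()
c=cal('wrist'); im,d=camera('wrist'); cv2.imwrite('pics/w10.png',im)
v,u=np.nonzero(d>0); P=pts('wrist',d,np.c_[u,v],c); hs=cv2.cvtColor(im,cv2.COLOR_BGR2HSV)[v,u]
m=(abs(P[:,2]-.121)<.006)&(np.hypot(P[:,0]-.407,P[:,1]+.078)<.03); print('knob top',m.sum(),np.median(P[m],0).round(4),cv2.minEnclosingCircle((P[m][:,:2]*1000).astype(np.float32)) if m.any() else '')
m=(hs[:,0]>20)&(hs[:,0]<32)&(hs[:,1]>200)&(abs(P[:,2]-.089)<.008); print('strap',m.sum(),cv2.minAreaRect((P[m][:,:2]*1000).astype(np.float32)))
plan([(.407,-.078,.08,97.2)])
E
python3 knob.py
```

```text
t 33.25 p [ 0.4071 -0.0778  0.1548] ydeg 97.23 zax [ 0. -0. -1.] F [ 0.78  0.19 -0.16] op 0.502 g 0.0 q [-0.48 -0.14  2.05 -0.    1.23 -2.17]
knob top 892 [ 0.4076 -0.073   0.1206] ((408.79681396484375, -72.94818878173828), 10.803643226623535)
strap 5333 ((468.2614440917969, -65.6478042602539), (155.41830444335938, 29.936033248901367), 6.842206001281738)
shift [ 0.  -0.3 74.8] turn 0.001
```

View pics/w10.png

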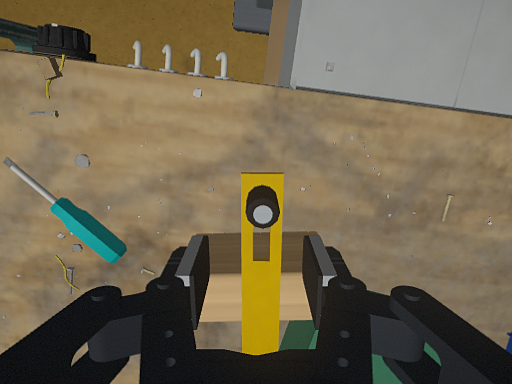

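Request:
move_arm --series '[[[0.6, -2, 5, 20, 0], [0.6, -2, 5, 45, 0], [0.6, -2, 5, 70, 0], [0.6, -2, 5, 83, 0], [0.6, -2, 5, 83, 0], [0, -2, 5, 83, 0], [0, -2, 5, 83, 0], [0, -2, 5, 83, 0], [0, -2, 5, 83, 0], [0, -2, 5, 83, 0]]]'

```text
time_s: 34.13
eef_pos: [0.4092, -0.073, 0.0727]
eef_rot: [0.001, -0.064, 0.998, -0.001]
wrist_force: [0.5, -0.7, 2.3]
opening: 0.235
grasp_force: 58.6
```

```bash
cat > arc.py <<'E'
from h import *
import sys
st(); o=ctrl.get_obs(); p=np.array(o["eef_pos"]); R=quat2R(o["eef_rot"])
pv=np.array([.622,-.048]); k0=p[:2]; r=np.linalg.norm(k0-pv); a0=np.arctan2(*(k0-pv)[::-1])%(2*np.pi); print("r",r,"ang",np.degrees(a0),"remaining cw",a0-np.radians(float(sys.argv[2])))
step=float(sys.argv[1]); rr=r
for i in range(1,int(sys.argv[3])+1):
    a=max(a0-step*i,np.radians(float(sys.argv[2]))); k=pv+rr*np.array([np.cos(a),np.sin(a)])
    s=R.T@np.r_[k-k0,0]*1000; print(i,s[:2].round(0),round(a0-a,3))
E
python3 arc.py .115 98.7 14
```

```text
t 34.1333 p [ 0.4092 -0.073   0.0727] ydeg 97.32 zax [ 0.002 -0.001 -1.   ] F [ 0.49 -0.7   2.26] op 0.235 g 58.637709617614746 q [-0.46 -0.    2.11 -0.    1.03 -2.16]
r 0.21423813352225615 ang 186.69104296995903 remaining cw 1.5357334120895947
1 [-2. 25.] 0.115
2 [-6. 49.] 0.23
3 [-13.  72.] 0.345
4 [-23.  95.] 0.46
5 [-36. 116.] 0.575
6 [-50. 136.] 0.69
7 [-67. 154.] 0.805
8 [-86. 170.] 0.92
9 [-107.  183.] 1.035
10 [-129.  194.] 1.15
11 [-152.  203.] 1.265
12 [-176.  208.] 1.38
13 [-200.  211.] 1.495
14 [-209.  212.] 1.536
```

Request:
move_arm --series '[[[0, 0, 0, -8, 0], [0, 0, 0, -16, 0], [0, 0, 0, -24, 0], [0, 0, 0, -32, 0], [0, -2, 25, -32, 0.115], [0, -6, 49, -32, 0.23], [0, -13, 72, -32, 0.345], [0, -23, 95, -32, 0.46], [0, -36, 116, -32, 0.575], [0, -50, 136, -32, 0.69]]]'

```text
time_s: 34.97
eef_pos: [0.4407, 0.0702, 0.1045]
eef_rot: [0.0, 0.28, 0.96, 0.0]
wrist_force: [0.7, 0.7, -1.6]
opening: 0.234
grasp_force: 58.9
```

```bash
python3 arc.py .115 98.7 8; python3 -c "
from h import *
im,d=camera('side'); cv2.imwrite('pics/s11.png',cv2.resize(im[130:250,170:330],(800,600)))"
```

```text
t 34.9667 p [0.4407 0.0702 0.1045] ydeg 57.47 zax [ 0.001  0.    -1.   ] F [ 0.73  0.68 -1.64] op 0.234 g 58.896979093551636 q [-0.11  0.02  2.01  0.    1.11 -1.11]
r 0.21647705788342195 ang 146.8924198983694 remaining cw 0.8411164017301773
1 [-2. 25.] 0.115
2 [-6. 49.] 0.23
3 [-13.  73.] 0.345
4 [-23.  96.] 0.46
5 [-36. 117.] 0.575
6 [-51. 137.] 0.69
7 [-68. 155.] 0.805
8 [-74. 161.] 0.841
```

View pics/s11.png

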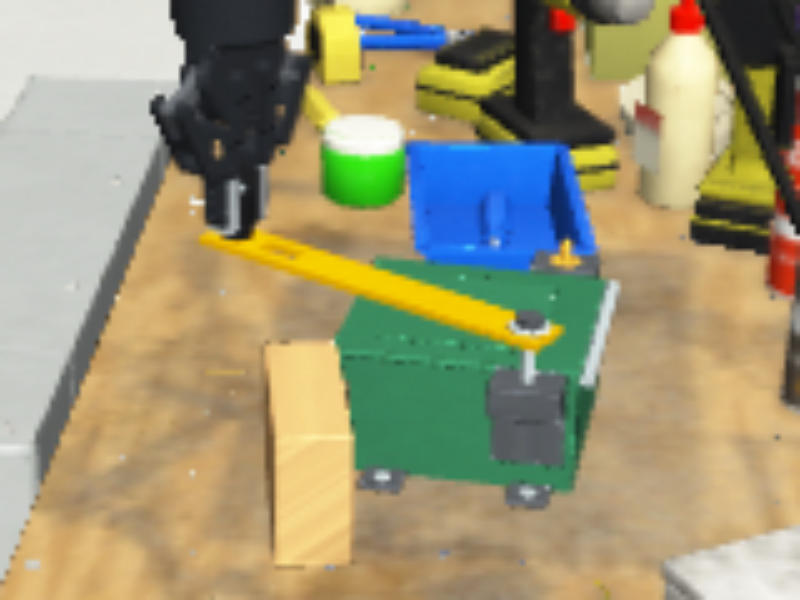

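Request:
move_arm --series '[[[0, -2, 25, 0, 0.115], [0, -6, 49, 0, 0.23], [0, -13, 73, 0, 0.345], [0, -23, 96, 0, 0.46], [0, -36, 117, 0, 0.575], [0, -51, 137, 0, 0.69], [0, -68, 155, 0, 0.805], [0, -74, 161, 0, 0.84], [0, -74, 161, 0, 0.84], [0, -74, 161, 0, 0.84]]]'

```text
time_s: 35.85
eef_pos: [0.5887, 0.1657, 0.1037]
eef_rot: [-0.0, 0.644, 0.765, -0.0]
wrist_force: [-0.2, -0.6, -1.8]
opening: 0.233
grasp_force: 59.1
```

```bash
cat > slot.py <<'E'
from h import *
st()
for n in("scene","side"):
    c=cal(n); im,d=camera(n); cv2.imwrite(f'pics/{n}12.png',im)
    v,u=np.nonzero(d>0); P=pts(n,d,np.c_[u,v],c); hs=cv2.cvtColor(im,cv2.COLOR_BGR2HSV)[v,u]
    m=(hs[:,0]>20)&(hs[:,0]<32)&(hs[:,1]>190)&(P[:,2]>.082)&(P[:,2]<.14)&(P[:,0]>.5)&(P[:,0]<.72)&(abs(P[:,1]-.04)<.17)
    Q=P[m]; print(n,m.sum(),cv2.minAreaRect((Q[:,:2]*1000).astype(np.float32)))
    A=np.c_[Q,np.ones(len(Q))]; b,*_=np.linalg.lstsq(A[:,[0,1,3]],Q[:,2],rcond=None); print(" z at pivot/bolt2/knob",[round(float(b@[x,y,1]),4) for x,y in((.622,-.048),(.649,.13),(.655,.166))])
E
python3 slot.py; python3 arc.py .1 98.7 1; python3 -c "
import cv2; a=cv2.imread('pics/scene12.png')[150:260,190:330]; b=cv2.imread('pics/side12.png')[150:240,200:320]
import numpy as np
cv2.imwrite('pics/c12.png',np.hstack([cv2.resize(a,(400,314)),cv2.resize(b,(400,314))]))"
```

```text
t 35.85 p [0.5887 0.1657 0.1037] ydeg 9.77 zax [-0.001  0.    -1.   ] F [-0.21 -0.59 -1.76] op 0.233 g 59.09708619117737 q [ 0.08  0.37  1.6   0.    1.18 -0.09]
scene 320 ((623.5897216796875, 60.89714050292969), (68.6470947265625, 246.16433715820312), 9.228643417358398)
 z at pivot/bolt2/knob [0.117, 0.1118, 0.1107]
side 269 ((628.09765625, 55.299041748046875), (74.11121368408203, 240.20416259765625), 8.760418891906738)
 z at pivot/bolt2/knob [0.1182, 0.1058, 0.1031]
t 35.95 p [0.5879 0.1655 0.1036] ydeg 9.74 zax [-0.001 -0.    -1.   ] F [-0.13 -0.12 -2.06] op 0.241 g 59.09679651260376 q [ 0.08  0.37  1.6   0.    1.18 -0.09]
r 0.21618037508771956 ang 99.08497224556473 remaining cw 0.00671903321390066
1 [-0.  1.] 0.007
```

View pics/c12.png

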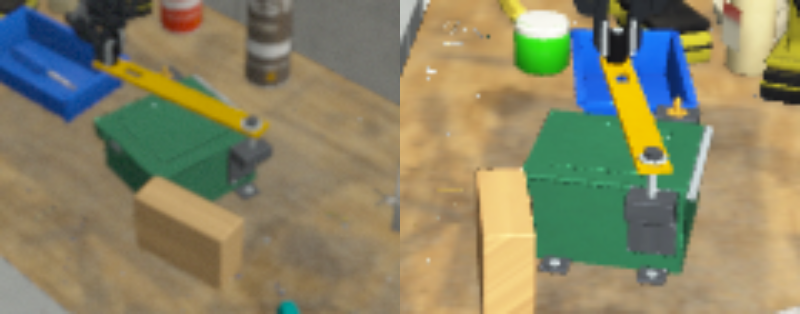

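```bash
python3 arc.py .078 81.3 4
```

```text
t 35.95 p [0.5879 0.1655 0.1036] ydeg 9.74 zax [-0.001 -0.    -1.   ] F [-0.13 -0.12 -2.06] op 0.241 g 59.09679651260376 q [ 0.08  0.37  1.6   0.    1.18 -0.09]
r 0.21618037508771956 ang 99.08497224556473 remaining cw 0.3104063230609142
1 [-1. 17.] 0.078
2 [-3. 34.] 0.156
3 [-6. 50.] 0.234
4 [-11.  66.] 0.31
```

Request:
move_arm --series '[[[0, 0, 0, -5, 0], [0, 0, 0, -10, 0], [0, -1, 17, -10, 0.078], [0, -3, 34, -10, 0.156], [0, -6, 50, -10, 0.234], [0, -11, 66, -10, 0.31], [0, -11, 66, -10, 0.31], [0, -11, 66, -10, 0.31], [0, -11, 66, -10, 0.31], [0, -11, 66, -10, 0.31]]]'

```text
time_s: 36.78
eef_pos: [0.6549, 0.1659, 0.1137]
eef_rot: [-0.0, 0.755, 0.656, -0.0]
wrist_force: [0.9, 0.4, -3.1]
opening: 0.233
grasp_force: 58.9
```

```bash
python3 slot.py; python3 arc.py .078 81.3 1;python3 -c "
from h import *
c=cal('wrist'); im,d=camera('wrist'); cv2.imwrite('pics/w13.png',im)
a=cv2.imread('pics/scene12.png')[150:220,200:290]; b=cv2.imread('pics/side12.png')[150:220,230:320]
cv2.imwrite('pics/c13.png',np.vstack([np.hstack([cv2.resize(a,(400,311)),cv2.resize(b,(400,311))]),cv2.resize(im[190:384,0:512],(800,280))]))"
```

```text
t 36.7833 p [0.6549 0.1659 0.1137] ydeg -7.99 zax [-0. -0. -1.] F [ 0.93  0.4  -3.07] op 0.233 g 58.93363952636719 q [ 0.07  0.49  1.41 -0.    1.25  0.21]
scene 315 ((637.8024291992188, 57.334266662597656), (242.5361328125, 34.96907043457031), 82.79969024658203)
 z at pivot/bolt2/knob [0.1171, 0.1273, 0.1294]
side 293 ((638.537353515625, 53.24444580078125), (239.18670654296875, 31.193490982055664), 81.44819641113281)
 z at pivot/bolt2/knob [0.1184, 0.1288, 0.1309]
t 36.8833 p [0.6551 0.1659 0.1138] ydeg -8.03 zax [-0. -0. -1.] F [-1.5  -0.87 -3.22] op 0.238 g 58.933008313179016 q [ 0.07  0.49  1.41 -0.    1.25  0.21]
r 0.2164120569431078 ang 81.19984907925145 remaining cw -0.0017479633159660501
1 [ 0. -0.] -0.002
```

View pics/c13.png

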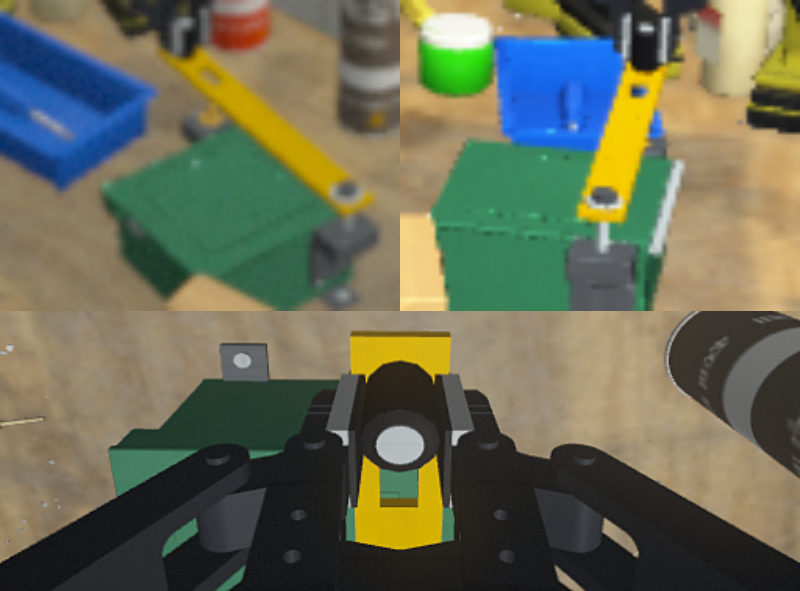

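Request:
move_arm --series '[[[0, 0, 0, 6, 0], [0, 0, 0, 12, 0], [0, 0, 0, 18, 0], [0, 0, 0, 24, 0], [0, 0, 0, 28, 0], [0, 0, 0, 32, 0], [0, 0, 0, 34, 0], [0, 0, 0, 34, 0], [0, 0, 0, 34, 0], [0, 0, 0, 34, 0]]]'

```text
time_s: 37.77
eef_pos: [0.6561, 0.1659, 0.08]
eef_rot: [0.0, 0.755, 0.655, 0.0]
wrist_force: [-0.5, -0.4, -1.2]
opening: 0.234
grasp_force: 59.1
```

```bash
python3 slot.py; python3 arc.py .078 81.3 1
```

```text
t 37.7667 p [0.6561 0.1659 0.08  ] ydeg -8.1 zax [ 0.001 -0.    -1.   ] F [-0.46 -0.39 -1.2 ] op 0.234 g 59.134511947631836 q [ 0.07  0.53  1.42 -0.    1.19  0.21]
scene 328 ((636.6954345703125, 56.921531677246094), (243.14479064941406, 40.098384857177734), 81.60011291503906)
 z at pivot/bolt2/knob [0.0894, 0.0946, 0.0956]
side 276 ((639.2884521484375, 53.660552978515625), (240.7842254638672, 30.424331665039062), 81.18956756591797)
 z at pivot/bolt2/knob [0.0905, 0.0964, 0.0976]
t 37.8667 p [0.6561 0.1658 0.08  ] ydeg -8.1 zax [ 0.001  0.    -1.   ] F [-0.4  -0.29 -1.5 ] op 0.237 g 59.13497507572174 q [ 0.07  0.53  1.42 -0.    1.19  0.21]
r 0.21654781626182268 ang 80.94642801684748 remaining cw -0.006170995248817368
1 [ 0. -1.] -0.006
```

Request:
move_arm --series '[[[0, 0, 0, 3, 0], [0, 0, 0, 6, 0], [0, 0, 0, 7, 0], [0, 0, 0, 7, 0], [0.5, 0, 0, 7, 0], [0.5, 0, 0, 7, 0], [0.5, 0, 0, 7, 0], [0.5, 0, 0, 7, 0], [0.5, 0, 0, -20, 0], [0.5, 0, 0, -55, 0]]]'

```text
time_s: 38.7
eef_pos: [0.6526, 0.1655, 0.1307]
eef_rot: [-0.003, 0.755, 0.655, -0.004]
wrist_force: [0.2, 0.2, 0.1]
opening: 0.502
grasp_force: 0.0
```

Request:
move_arm --series '[[[0.5, 0, 0, -30, 0], [0.5, 0, 0, -60, 0], [0.5, 0, 0, -90, 0], [0.5, -20, -30, -110, 0], [0.5, -40, -65, -110, 0], [0.5, -60, -100, -110, 0], [0.5, -60, -130, -110, 0], [0.5, -60, -130, -110, 0], [0.5, -60, -130, -110, 0], [0.5, -60, -130, -110, 0]]]'

```text
time_s: 39.53
eef_pos: [0.5194, 0.1248, 0.2452]
eef_rot: [0.001, 0.755, 0.655, 0.001]
wrist_force: [-0.7, 0.6, 0.9]
opening: 0.502
grasp_force: 0.0
```

```bash
python3 slot.py; python3 - <<'E'
from h import *
c=cal('wrist'); im,d=camera('wrist'); cv2.imwrite('pics/w14.png',im)
v,u=np.nonzero(d>0); P=pts('wrist',d,np.c_[u,v],c); hs=cv2.cvtColor(im,cv2.COLOR_BGR2HSV)[v,u]
m=(hs[:,0]>20)&(hs[:,0]<32)&(hs[:,1]>190)&(P[:,2]>.08)&(P[:,2]<.12)
print(m.sum(), cv2.minAreaRect((P[m][:,:2]*1000).astype(np.float32)) if m.sum()>5 else '')
for n in('scene','side'):
    im2,d2=camera(n)
    for t in('green_pot','sanding_block','steel_tin','saw_a'):
        for o in outline_of(t,n)[:2]: print(n,t,round(o['conf'],2),np.median(region(n,d2,o['region']),0).round(3))
b=im2[130:250,180:340]
a=cv2.imread('pics/scene12.png')[150:240,190:310]
cv2.imwrite('pics/c14.png',np.vstack([np.hstack([cv2.resize(a,(400,300)),cv2.resize(b,(400,300))]),cv2.resize(im,(400,300)).repeat(1,1) if 0 else np.hstack([cv2.resize(im,(400,300)),np.zeros((300,400,3),np.uint8)])]))
E
```

```text
t 39.5333 p [0.5194 0.1248 0.2452] ydeg -8.09 zax [ 0.002 -0.    -1.   ] F [-0.68  0.63  0.89] op 0.502 g 0.0 q [ 0.01  0.06  1.67 -0.    1.41  0.15]
scene 333 ((640.9434814453125, 57.982582092285156), (245.852294921875, 38.421295166015625), 81.90216064453125)
 z at pivot/bolt2/knob [0.0889, 0.0894, 0.0895]
side 262 ((640.7079467773438, 60.65946960449219), (255.8126678466797, 30.235576629638672), 81.3997802734375)
 z at pivot/bolt2/knob [0.0902, 0.0908, 0.0909]
5454 ((642.6119995117188, 75.53539276123047), (219.6124267578125, 31.063552856445312), 81.27688598632812)
scene green_pot 0.72 [0.487 0.427 0.045]
scene sanding_block 0.59 [ 0.683 -0.418  0.031]
scene steel_tin 0.95 [ 0.734 -0.229  0.063]
side green_pot 0.77 [0.499 0.423 0.039]
side sanding_block 0.81 [ 0.697 -0.432  0.034]
side steel_tin 0.73 [ 0.759 -0.238  0.055]
```

View pics/c14.png

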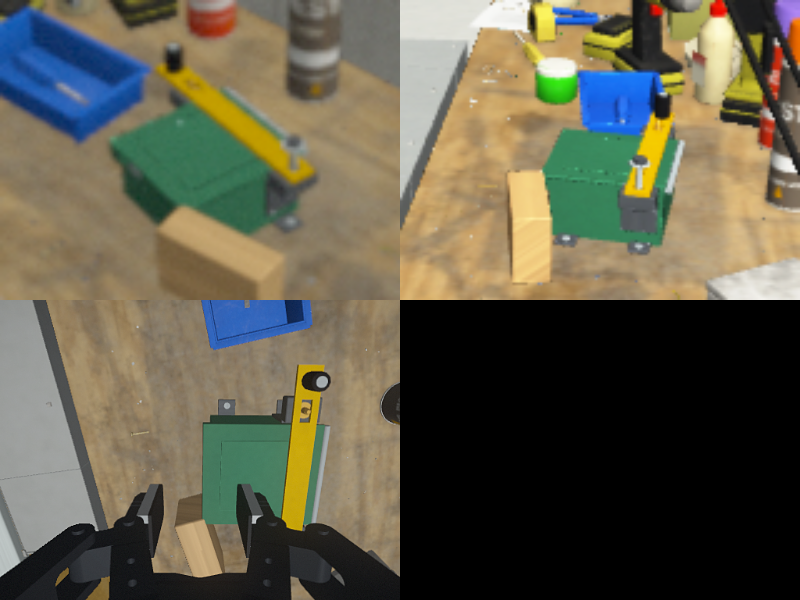

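```bash
python3 -c "
from h import *
print(order.hand_in())"
```

```text
the job is handed in; nothing more can be done
None
```

The job is handed in, with no verdict returned. In the last pictures the lid is shut, the strap lies flat with the brass bolt in its slot, the screwdriver is in the blue tray and the bystanders have not moved; both hole saws found on the bench went into the box.

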